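Slide a spacer shim to the edge of the granite plate and seat it on the flow cell

ROBOT

A 6-joint arm with a two-finger parallel gripper is mounted at the origin on the work surface. World frame = base frame: x ahead of the robot, y to its left, z up, the work surface at z = 0. Lengths are in m, angles in rad, forces in N, time in s.
With the tool pointing down it reaches from about 0.375 to 0.9 m from the base axis. Payload 3.1 kg.
Tool frame: the origin (TCP) lies at the very end of the fingers, on their centre line; the grasp point (between the pads) lies 19 mm behind it; z points along the fingers, y is the direction in which the jaws open and shut (so a half turn about z gives the same grasp; the last joint's range is limited). The gripper opens to 85 mm and grips with 20 to 120 N. Pads are 22 mm wide; open, the fingers measure 114 mm over their backs; the gripper's body (76 mm by 85 mm) begins 54 mm behind the grasp point. The pads swing forward as they close: fully open they stand 13 mm farther back than shut.
Start: joints at [0.991, 0.527, 1.433, -0, 1.181, -0.178], TCP at [0.244, 0.575, 0.231] pointing down, gripper open.
Joint ranges: [-3.08, 3.08], [-0.75, 2.2], [0.22, 2.44], [-1.43, 4.57], [0, 2.65], [-2.85, 2.85]. Speed limits (rad/s): [2.79, 2.79, 3.14, 3.14, 3.14, 3.14].

INTERFACE

Orientations are given as a 3x3 rotation matrix whose columns are the frame's x, y, z axes.
In Python, from station import sensors, imaging, manip gives the robot as it stands.
- The arm moves only by the tool jog_arm, never from a script. Its argument "moves" is a list of rows, each an object of numbers: "dx", "dy", "dz": the shift along the tool's x, y, z in mm; "rx", "ry", "rz": the turn, a rotation vector about the tool's x, y, z in degrees; "gripper": the gripper's target within -1 to 1 (fully open at 1, half-way at 0, shut at -1). In form: [{"dx": .., "dy": .., "dz": .., "rx": .., "ry": .., "rz": .., "gripper": ..}, ...]. A call has 1 to 5 rows; each row is the pose to reach, as a shift and turn from the pose measured when the call began, along the tool's axes at that moment; what a row does not reach only later rows make up. A row lasts 1/8 s, in which the tool goes at most 62.5 mm and 10.7 degrees, less where a joint would pass 70% of its speed; a pose out of reach is approached as far as the arm can. A call with a gripper value outside its range is refused whole. The fingers move at their own pace and stop on an object; "newtons" is the grip in N (left out, the last holds). Time passes only in rows, so rows that repeat a pose let the fingers close. It gives the time, the measured TCP pose, the force and the opening at its end, in the units of the state.
- sensors.get_obs(): the state, without advancing time (a new reading comes with each control period).
- imaging.camera(name): name is "scene" or "top" or "wrist"; returns a dict with "frame" (480x640x3 uint8, red, green, blue), "camera_matrix" (3x3 intrinsics, pixels), "distortion" ([k1, k2, p1, p2, k3] as OpenCV has them; the pictures are not rectified), "view" (4x4, takes a point from world to camera coordinates); the wrist camera has in their place "tool_from_camera" (4x4, takes a point from camera to tool coordinates, whose origin is the TCP and whose axes are the flange's). Camera axes: x right, y down, z forward; pixel columns grow to the right and rows downward; lengths in m; the calibration is good to about 2 mm. A picture is of the moment at which its call begins: read the wrist's pose just before it. There is no depth.
- manip.close_job(): hands the job in, once; it reports no verdict.
The state is a dict: "t": time; "joint_pos": joint angles; "qd": joint speeds; "tau": joint torques, N m; "position": TCP position; "ee_rot": TCP orientation; "ft_force": force on the tool from outside, world axes, zero at the start; "moment": the same for the moment, N m; "width": finger opening in m.
Only numpy, scipy, OpenCV 4.12 (cv2) and the standard library are available. Lean on these libraries where they do the work, as an engineer would, in place of code of your own. Each camera call takes 0.05 s, during which the arm holds its last target.

TASK

The flat steel spacer shim lies on the black granite plate and is too thin to pick up there: press on it lightly with the closed fingertips and slide it until its handling tab hangs well clear over the plate's front edge, then pinch the tab by its sides and lift the shim off. Lower it over the two dowels of the flow cell base, its tab sticking out of the end towards the robot, until it lies flat and fully down, and let go. Both faces are ground and score easily: slide the shim under no more than about 800 grams of pressure, never bump it down with more than 3 kg, keep the fingers off the granite itself, do not drop the shim, and leave the clamp ring, the tee fitting and the clear cover where they are.

Things in the scene. Friction and masses are not known exactly. Their poses are not given: they have to be found in the camera images.
- shim: Bright steel spacer shim, 2 mm thick, about 70 g, rigid: frame 100 mm (x) by 50 mm (y), window 36 x 20 mm in its middle, a flat handling tab 40 mm long (x) by 30 mm wide (y) on its -x end, so it spans x = -90 to +50 mm. Origin: centre of the frame, on its underside; z up. 7.5 mm dowel holes at (x, y) = (-40, +16) and (+40, -16) mm. Centre of mass near x = -15 mm.
- shim_tab (a point): Centre of the shim's handling tab, 70 mm from the frame's centre, at half thickness (axes as the shim's). The tab's sides lie 15 mm to either side of it in y, its free end 20 mm ahead of it in -x. At the start it points to the granite's front edge, within 0.2 rad of square to it, wholly on the plate.
- shim_tip (a point): Middle of the free end of the tab, on its underside.
- shim_land (a point): Where to press: on the shim's top face, on the centre line of the solid land (32 mm long in x, 50 mm wide) at the end away from the tab, 36 mm from the frame's centre. Pressed here with 3.5 to 6.5 N by closed fingertips, the shim slides on the granite along with them; under less they slip over it.
- granite: Black granite surface plate, 300 mm (x) by 200 mm (y), 40 mm thick, on three levelling feet, fixed. Its flat top is 55 mm above its origin; it spans x = -100 to +200, y = -100 to +100 mm in its own frame. Front edge (towards the robot) at its x = -100 mm.
- granite_edge (a point): Middle of the front top edge of the granite plate; the edge runs along its y, its x points inward over the plate. In front of the edge and below it there is free room down to the bench, about 55 mm.
- cell: Flow cell base, fixed to the bench: aluminium block 104 mm (x) by 56 mm (y), flat top face 55 mm above the bench, on a narrower stand. Origin: under the block's centre, at bench level. Two upright brass dowels, 6 mm in diameter, domed, 8 mm tall, on the top face at (x, y) = (-40, +16) and (+40, -16) mm. Fittings stick out 21 mm at the +x end and at both sides at x = +20 mm.
- cell_seat (a point): Centre of the base's top face: where the seated shim's origin comes to lie, its axes parallel to the base's. The tab then sticks out past the block's -x end (towards the robot), with free room for fingers beside and below it.
- clamp: Bystander: steel band clamp ring with a wing nut, lying on the rear part of the granite, 67 mm across, 14 mm high. Origin: centre of the ring, underside.
- tee: Bystander: small white push-in tee fitting with blue collars lying on the granite beside the shim, 42 mm long, 17 mm high. Origin: under its centre.
- cover: Bystander: clear upper half of the flow cell, 100 x 50 x 15 mm with two upright ports (36 mm high in all), lying on the bench behind the base. Origin: centre of its underside.
There are look-alikes about, which are no part of the job. Of the things that look like the shim, the largest one is meant.

How it is judged:
On the way, in this order (a step that is already met when the one before it is completed fails the run):
1. the shim, lying flat on the granite, has its tab hanging at least 20 mm over the front edge (x of shim_tip in the frame of granite_edge below -0.02 m and z of shim in the frame of granite_edge below 0.003 m and angle between shim's own z axis and vertical below 0.05 rad), for 0.2 s.
2. the shim is held by the fingers, lifted off the granite (contact force between the fingers and shim above 1 N and contact force between shim and granite below 0.1 N and z of shim in the frame of granite_edge above 0.01 m), for 0.2 s.
At the end, for the whole second after the job is handed in: the shim lies flat (within 0.03 rad) and fully down on the flow cell base (within 1.5 mm of its top face), over both dowels, its centre within 4 mm of the base's centre, tab sticking out at the base's -x end, at rest and released (horizontal distance between shim and cell_seat below 0.004 m and z of shim in the frame of cell_seat between -0.0015 and 0.0015 m and angle between shim's own z axis and vertical below 0.03 rad and x of shim_tip in the frame of cell_seat below -0.08 m and linear speed of shim below 0.01 m/s); the robot touches nothing.
It fails at once if the shim is slid over the granite under more than 8 N (contact force between shim and granite above 8 N and linear speed of shim above 0.01 m/s).
It fails at once if the shim is pushed onto the granite or the base with more than 30 N (contact force between shim and granite above 30 N or contact force between shim and cell above 30 N).
It fails at once if the fingers press on the granite itself with more than 3 N (contact force between the fingers and granite above 3 N).
It fails at once if the shim falls to the bench (height (world z) of shim below 0.03 m).
It fails at once if the clamp ring, the tee fitting or the cover is moved more than 20 mm (distance of any of clamp, tee, cover from where it was at the start of the episode above 0.02 m).
It also fails if it takes over 67 s, if anything falls off the work surface, if the arm or the gripper's body presses on something with over 40 N, if the wrist force passes 120 N, or if a joint passes its speed limit or range.

## Working session

There is one attempt and no reset: what is moved stays moved. The work goes in short steps, Python scripts to look and compute and a tool call to move; the robot and the scene stay as the last step left them, time stands still between calls to the robot, and variables do not carry over. Pictures are saved under pics/ and viewed, and the job is handed in when it is done.

Besides the shell and the picture viewer there is one more tool, called after "Request:" by a JSON object that holds its "fn" and its "kwargs". jog_arm: Moves the arm, as the interface text tells. Its arguments: {"type":"object","properties":{"moves":{"type":"array","items":{"type":"object","properties":{"dx":{"type":"number"},"dy":{"type":"number"},"dz":{"type":"number"},"rx":{"type":"number"},"ry":{"type":"number"},"rz":{"type":"number"},"gripper":{"type":"number"}}}},"newtons":{"type":"number"}},"required":["moves"]}

```bash
mkdir -p pics; ls; cat > h.py <<'E'
import numpy as np,cv2
from station import sensors,imaging,manip
def snap(n,f):
    o=sensors.get_obs(); c=imaging.camera(n)
    cv2.imwrite('pics/'+f,c['frame'][:,:,::-1]); np.savez('pics/'+f[:-4]+'.npz',p=o['position'],R=o['ee_rot'],**{k:np.array(v) for k,v in c.items() if k!='frame'},frame=c['frame'])
    return o,c
def T_wc(d):
    # world from camera
    if 'view' in d: return np.linalg.inv(np.array(d['view']))
    T=np.eye(4);T[:3,:3]=d['R'];T[:3,3]=d['p'];return T@d['tool_from_camera']
def pix2w(f,px,z):
    d=dict(np.load('pics/'+f+'.npz')); T=T_wc(d)
    u=cv2.undistortPoints(np.array(px,float).reshape(-1,1,2),d['camera_matrix'],d['distortion']).reshape(-1,2)
    r=np.c_[u,np.ones(len(u))]@T[:3,:3].T; o=T[:3,3]
    s=(z-o[2])/r[:,2]; return o+r*s[:,None]
def w2pix(f,P):
    d=dict(np.load('pics/'+f+'.npz')); V=np.linalg.inv(T_wc(d))
    return cv2.projectPoints(np.array(P,float).reshape(-1,1,3),cv2.Rodrigues(V[:3,:3])[0],V[:3,3],d['camera_matrix'],d['distortion'])[0].reshape(-1,2)
E
python3 - <<'E'
from h import *
o,_=snap('scene','s0.png');snap('top','t0.png');snap('wrist','w0.png')
print({k:np.round(v,3).tolist() for k,v in o.items()})
E
```

```text
pics
{'t': 0.0, 'joint_pos': [0.991, 0.528, 1.434, -0.0, 1.181, -0.178], 'qd': [-0.0, 0.001, -0.0, -0.001, -0.001, -0.002], 'tau': [-0.001, -44.235, -17.803, -0.0, 0.008, 0.0], 'position': [0.244, 0.575, 0.23], 'ee_rot': [[-0.92, 0.391, -0.001], [0.391, 0.92, -0.002], [0.0, -0.002, -1.0]], 'ft_force': [-0.368, 0.683, 0.147], 'moment': [0.021, -0.024, 0.074], 'width': 0.085}
```

View pics/s0.png

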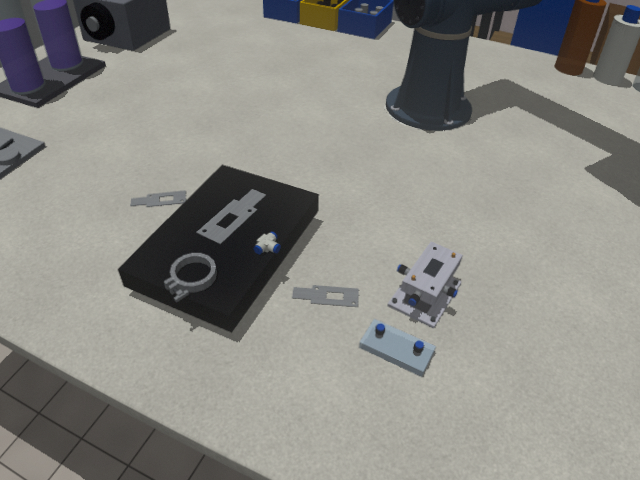

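View pics/t0.png

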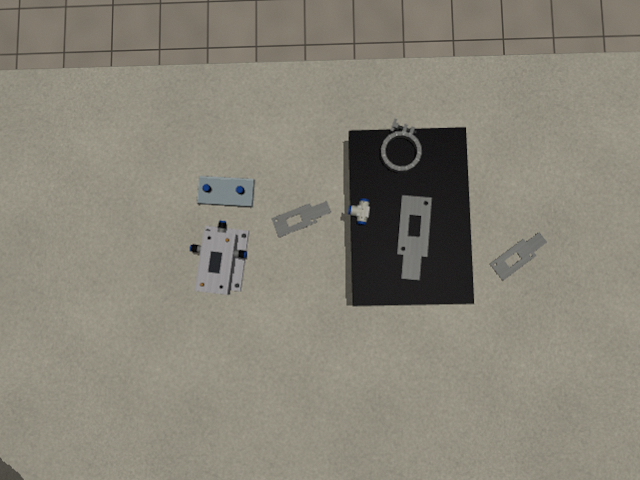

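View pics/w0.png

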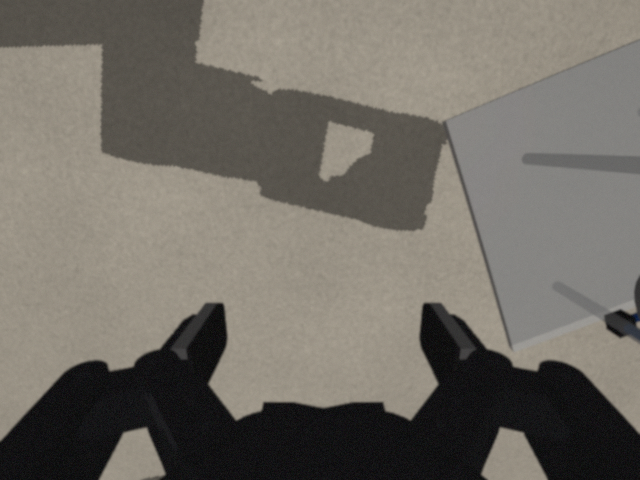

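The scene shows three shim-like things: the plate on the granite (top px 415,237), and two smaller ones on the bench at (301,218) and (518,257). The one on the granite is the largest, so I take that one and check it in close crops.

```bash
python3 - <<'E'
import cv2
a=cv2.imread('pics/t0.png')
c=cv2.resize(a[185:315,340:480],None,fx=5,fy=5,interpolation=cv2.INTER_CUBIC)[:600];cv2.imwrite('pics/c1.png',c)
c=cv2.resize(a[210:305,180:260],None,fx=6,fy=6,interpolation=cv2.INTER_CUBIC);cv2.imwrite('pics/c2.png',c)
from h import *
print(w2pix('t0',[[0,0,0],[.5,0,0],[.5,-.3,0],[.5,.3,.055]]))
E
```

```text
[[318.85504746 597.10351262]
 [314.71761917 301.11331174]
 [484.31897455 298.55510192]
 [136.61424298 304.41540712]]
```

View pics/c1.png

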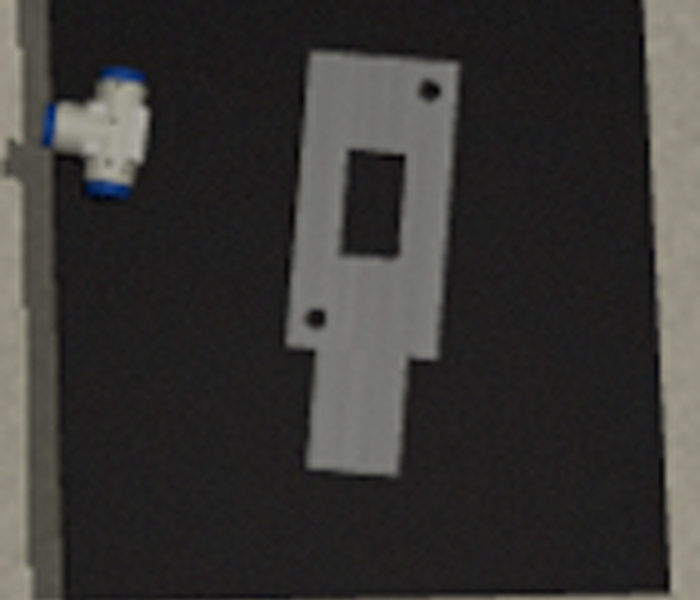

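View pics/c2.png

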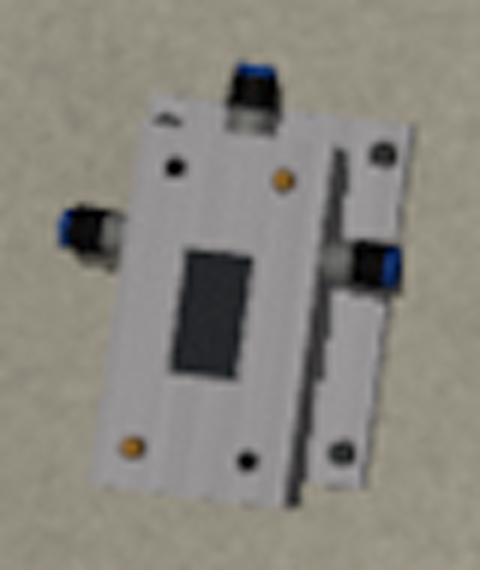

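```bash
python3 - <<'E'
from h import *
def m1(x,y,s,ox,oy): return ((x+.5)/s-.5+ox,(y+.5)/s-.5+oy)
q=[m1(*p,5,340,185) for p in [(429,90),(316,318),(310,50),(461,63),(288,347),(438,359),(306,469),(400,476),(345,150),(405,154),(398,258),(340,255)]]
P=pix2w('t0',q,.057);print(P.round(4))
h1,h2=P[0],P[1]; c=(h1+h2)/2
v=h1-h2; psi=np.arctan2(v[1],v[0])-np.arctan2(-32,80)
print('shim',c,np.degrees(psi),np.linalg.norm(v), P[8:].mean(0), np.linalg.norm(P[2]-P[3]),np.linalg.norm(P[6]-P[7]))
e=(P[6]+P[7])/2;print('tabdir',np.degrees(np.arctan2(*(P[8:].mean(0)-e)[[1,0]])),np.linalg.norm(P[8:].mean(0)-e))
g=[(353,304.5),(473,302.5),(349,130),(466,127.5)]
G=pix2w('t0',g,.055);print('gran',G.round(4))
y=G[0]-G[1];print('edge ang',np.degrees(np.arctan2(-y[0],y[1])),np.linalg.norm(y))
for z in (.055,.063):
  d=pix2w('t0',[m1(*p,6,180,210) for p in [(284,181),(133,447)]],z)
  v=d[0]-d[1];print('cell',d.round(4),d.mean(0),np.degrees(np.arctan2(v[1],v[0])-np.arctan2(-32,80)),np.linalg.norm(v))
E
```

```text
[[ 0.6641 -0.1926  0.057 ]
 [ 0.5874 -0.1522  0.057 ]
 [ 0.6786 -0.1529  0.057 ]
 [ 0.6731 -0.2037  0.057 ]
 [ 0.5778 -0.1425  0.057 ]
 [ 0.5729 -0.1925  0.057 ]
 [ 0.5369 -0.1473  0.057 ]
 [ 0.534  -0.1785  0.057 ]
 [ 0.6441 -0.1636  0.057 ]
 [ 0.6424 -0.1838  0.057 ]
 [ 0.6071 -0.1802  0.057 ]
 [ 0.6085 -0.1609  0.057 ]]
shim [ 0.62572782 -0.1723733   0.057     ] -5.983266680052431 0.08665368363024502 [ 0.62554482 -0.1721283   0.057     ] 0.05107017501519837 0.0313017112469068
tabdir -5.832239241554117 0.0905798537961958
gran [[ 0.4947 -0.0667  0.055 ]
 [ 0.495  -0.2658  0.055 ]
 [ 0.794  -0.0661  0.055 ]
 [ 0.7933 -0.2667  0.055 ]]
edge ang 0.09998607423816312 0.19910996483527751
cell [[0.6074 0.1458 0.055 ]
 [0.5327 0.1886 0.055 ]] [0.57005416 0.16718369 0.055     ] -8.017168230478763 0.08612951336373197
cell [[0.6066 0.144  0.063 ]
 [0.5326 0.1864 0.063 ]] [0.56959577 0.16521265 0.063     ] -8.017168230478783 0.08533137371926047
```

```bash
cat >> h.py <<'E'
from scipy.spatial.transform import Rotation as Ro
def Rt(yaw): # tool down, tool x = -(x axis of an object with this yaw deg)
    a=np.radians(yaw);x=-np.array([np.cos(a),np.sin(a),0]);z=np.array([0,0,-1.]);return np.c_[x,np.cross(z,x),z]
def go(p,yaw):
    o=sensors.get_obs();R=np.array(o['ee_rot']);d=R.T@(np.array(p)-o['position'])*1000
    w=Ro.from_matrix(R.T@Rt(yaw)).as_rotvec(degrees=True)
    print('t',o['t'],'d',d.round(1),'r',w.round(2),'F',np.round(o['ft_force'],2),'p',np.round(o['position'],4),'w',o['width'])
E
python3 -c "
from h import *
go([.6613,-.1759,.2],-5.9)"
```

```text
t 0.15 d [-677.6 -527.7   31.2] r [ -0.09  -0.03 -17.12] F [-0.5   0.69  0.29] p [0.2441 0.5748 0.2306] w 0.08545527621265459
```

Request:
{"fn": "jog_arm", "kwargs": {"moves": [{"dx":-678,"dy":-528,"dz":20,"rz":-17,"gripper":-1},{"dx":-678,"dy":-528,"dz":20,"rz":-17,"gripper":-1},{"dx":-678,"dy":-528,"dz":20,"rz":-17,"gripper":-1},{"dx":-678,"dy":-528,"dz":20,"rz":-17,"gripper":-1},{"dx":-678,"dy":-528,"dz":20,"rz":-17,"gripper":-1}], "newtons": 40}}

```text
invalid input
```

```bash
python3 -c "
from h import *
go([.6613,-.1759,.2],-5.9)"
```

```text
t 0.15 d [-677.6 -527.7   31.2] r [ -0.09  -0.03 -17.12] F [-0.5   0.69  0.29] p [0.2441 0.5748 0.2306] w 0.08545527621265459
```

Request:
{"fn": "jog_arm", "kwargs": {"moves": [{"dx":-48,"dy":-38,"dz":0,"rx":0,"ry":0,"rz":-4,"gripper":-1},{"dx":-96,"dy":-75,"dz":0,"rx":0,"ry":0,"rz":-8,"gripper":-1},{"dx":-144,"dy":-112,"dz":0,"rx":0,"ry":0,"rz":-12,"gripper":-1},{"dx":-192,"dy":-150,"dz":0,"rx":0,"ry":0,"rz":-17,"gripper":-1},{"dx":-240,"dy":-187,"dz":0,"rx":0,"ry":0,"rz":-17,"gripper":-1}], "newtons": 40}}

```text
t: 0.78
position: [0.3924, 0.3071, 0.2307]
ee_rot: [[-0.995, 0.104, -0.001], [0.104, 0.995, -0.001], [0.001, -0.001, -1.0]]
ft_force: [0.6, -0.7, 0.7]
width: -0.0
```

```bash
python3 -c "
from h import *
go([.6613,-.1759,.2],-5.9)"
```

```text
t 0.775 d [-317.7 -452.3   31.2] r [-0.09 -0.04 -0.07] F [ 0.57 -0.7   0.66] p [0.3924 0.3071 0.2307] w -1.9147030827458944e-05
```

Request:
{"fn": "jog_arm", "kwargs": {"moves": [{"dx":-35,"dy":-50,"dz":0,"rx":0,"ry":0,"rz":0,"gripper":-1},{"dx":-70,"dy":-100,"dz":0,"rx":0,"ry":0,"rz":0,"gripper":-1},{"dx":-105,"dy":-150,"dz":0,"rx":0,"ry":0,"rz":0,"gripper":-1},{"dx":-140,"dy":-200,"dz":0,"rx":0,"ry":0,"rz":0,"gripper":-1},{"dx":-175,"dy":-250,"dz":0,"rx":0,"ry":0,"rz":0,"gripper":-1}]}}

```text
t: 1.4
position: [0.5411, 0.0383, 0.2309]
ee_rot: [[-0.995, 0.104, -0.001], [0.104, 0.995, -0.001], [0.001, -0.001, -1.0]]
ft_force: [0.3, 0.7, 0.8]
width: -0.0003
```

```bash
python3 -c "
from h import *
go([.6613,-.1759,.16],-5.9)"
```

```text
t 1.4 d [-142.  -200.4   71. ] r [-0.07 -0.04 -0.1 ] F [0.26 0.73 0.76] p [0.5411 0.0383 0.2309] w -0.00026513526071350043
```

Request:
{"fn": "jog_arm", "kwargs": {"moves": [{"dx":-35,"dy":-50,"dz":10,"rx":0,"ry":0,"rz":0,"gripper":-1},{"dx":-70,"dy":-100,"dz":20,"rx":0,"ry":0,"rz":0,"gripper":-1},{"dx":-105,"dy":-150,"dz":40,"rx":0,"ry":0,"rz":0,"gripper":-1},{"dx":-142,"dy":-200,"dz":71,"rx":0,"ry":0,"rz":0,"gripper":-1},{"dx":-142,"dy":-200,"dz":71,"rx":0,"ry":0,"rz":0,"gripper":-1}]}}

```text
t: 2.02
position: [0.6613, -0.179, 0.1567]
ee_rot: [[-0.994, 0.108, -0.004], [0.108, 0.994, -0.0], [0.004, -0.001, -1.0]]
ft_force: [-0.3, 0.4, -0.5]
width: -0.0003
```

```bash
python3 -c "
from h import *
go([.6613,-.1759,.09],-5.9)
snap('wrist','w1.png');snap('scene','s1.png')"
```

```text
t 2.025 d [ 0.1  3.1 66.7] r [-0.04 -0.22 -0.32] F [-0.33  0.4  -0.52] p [ 0.6613 -0.179   0.1567] w -0.0002528650762919952
```

View pics/w1.png

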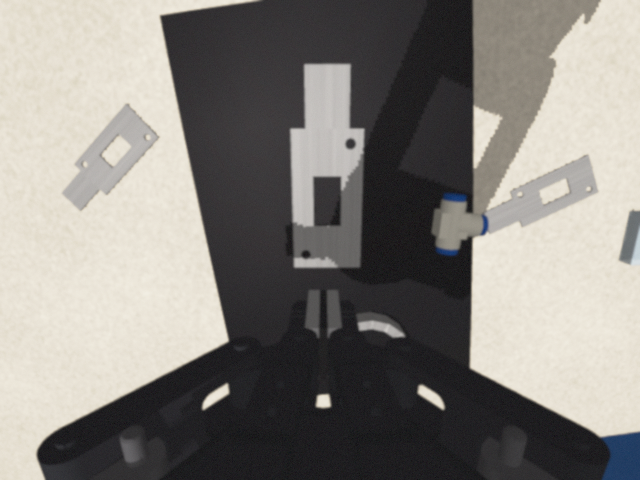

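```bash
python3 -c "
from h import *
P=pix2w('w1',[(351,144),(306,255),(304,64),(350,64),(294,268),(361,266),(314,177),(341,177),(341,226),(314,226)],.057)
print(P.round(4)); c=(P[0]+P[1])/2;v=P[1]-P[0]
print(c,P[6:].mean(0),np.degrees(np.arctan2(v[1],v[0])-np.arctan2(-32,80)),np.linalg.norm(v))
print(pix2w('w1',[(162,16),(472,0)],.055))
snap('wrist','w1b.png');go([.6613,-.1759,.09],-5.9)
"
```

```text
[[ 0.5874 -0.1516  0.057 ]
 [ 0.6649 -0.1929  0.057 ]
 [ 0.5331 -0.178   0.057 ]
 [ 0.5364 -0.1477  0.057 ]
 [ 0.6744 -0.2034  0.057 ]
 [ 0.6784 -0.1516  0.057 ]
 [ 0.6072 -0.18    0.057 ]
 [ 0.6093 -0.1607  0.057 ]
 [ 0.6452 -0.1641  0.057 ]
 [ 0.643  -0.1841  0.057 ]]
[ 0.62617362 -0.17222855  0.057     ] [ 0.62619172 -0.17222022  0.057     ] -6.2406680420876 0.08782043638163335
[[ 0.49268151 -0.26687723  0.055     ]
 [ 0.50561225 -0.06549283  0.055     ]]
t 2.175 d [-0.9 -1.  69.4] r [-0.   -0.15 -0.11] F [ 0.91  0.18 -0.2 ] p [ 0.6607 -0.1748  0.1594] w 0.00016318233731931308
```

Request:
{"fn": "jog_arm", "kwargs": {"moves": [{"dx":-1,"dy":-1,"dz":40,"rx":0,"ry":0,"rz":0,"gripper":-1},{"dx":-1,"dy":-1,"dz":70,"rx":0,"ry":0,"rz":0,"gripper":-1},{"dx":-1,"dy":-1,"dz":89,"rx":0,"ry":0,"rz":0,"gripper":-1},{"dx":-1,"dy":-1,"dz":89,"rx":0,"ry":0,"rz":0,"gripper":-1},{"dx":-1,"dy":-1,"dz":89,"rx":0,"ry":0,"rz":0,"gripper":-1}]}}

```text
t: 2.8
position: [0.6623, -0.1758, 0.0721]
ee_rot: [[-0.995, 0.104, -0.0], [0.104, 0.995, -0.001], [0.0, -0.001, -1.0]]
ft_force: [0.3, 0.5, 1.1]
width: -0.0001
```

```bash
python3 -c "
from h import *
snap('wrist','w2.png')
go([.6618,-.176,.060],-6)
"
```

```text
t 2.85 d [ 0.7 -0.  12.3] r [-0.06  0.02  0.01] F [-0.03  0.88  0.19] p [ 0.6625 -0.176   0.0723] w -0.000124168477052265
```

View pics/w2.png

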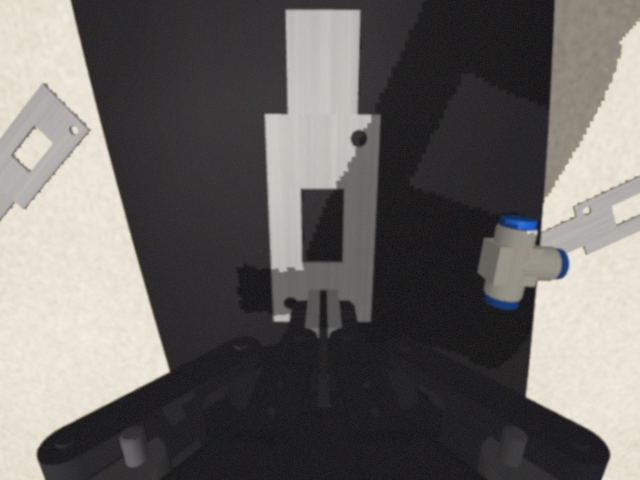

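Request:
{"fn": "jog_arm", "kwargs": {"moves": [{"dx":0,"dy":0,"dz":5,"rx":0,"ry":0,"rz":0,"gripper":-1},{"dx":0,"dy":0,"dz":10,"rx":0,"ry":0,"rz":0,"gripper":-1},{"dx":0,"dy":0,"dz":10,"rx":0,"ry":0,"rz":0,"gripper":-1},{"dx":0,"dy":0,"dz":10,"rx":0,"ry":0,"rz":0,"gripper":-1}]}}

```text
t: 3.35
position: [0.6623, -0.176, 0.0621]
ee_rot: [[-0.995, 0.104, -0.0], [0.104, 0.995, -0.001], [0.0, -0.001, -1.0]]
ft_force: [0.3, -0.4, 0.1]
width: 0.0003
```

```bash
cat >> h.py <<'E'
def force(n=5):
    F=[];Z=[]
    for i in range(n):
        imaging.camera('wrist');o=sensors.get_obs();F.append(o['ft_force']);Z.append(o['position'])
    F=np.array(F);print('t',round(o['t'],2),'F',F.mean(0).round(2),'fz',F[:,2].round(2),'p',np.array(Z)[-1].round(4),'z',np.array(Z)[:,2].round(5))
E
python3 -c "
from h import *
force()"
```

```text
t 3.6 F [-0.07  0.01  0.52] fz [ 1.13  0.34  0.52  0.64 -0.01] p [ 0.6624 -0.176   0.0622] z [0.06213 0.06213 0.06217 0.06218 0.06222]
```

Request:
{"fn": "jog_arm", "kwargs": {"moves": [{"dx":0,"dy":0,"dz":1.5,"rx":0,"ry":0,"rz":0,"gripper":-1},{"dx":0,"dy":0,"dz":3,"rx":0,"ry":0,"rz":0,"gripper":-1},{"dx":0,"dy":0,"dz":3,"rx":0,"ry":0,"rz":0,"gripper":-1}]}}

```text
t: 3.98
position: [0.6628, -0.1762, 0.062]
ee_rot: [[-0.995, 0.104, 0.001], [0.104, 0.995, -0.002], [-0.002, -0.002, -1.0]]
ft_force: [-3.2, 1.1, 11.3]
width: 0.0
```

Request:
{"fn": "jog_arm", "kwargs": {"moves": [{"dx":0,"dy":0,"dz":0.5,"rx":0,"ry":0,"rz":0,"gripper":-1},{"dx":0,"dy":0,"dz":1,"rx":0,"ry":0,"rz":0,"gripper":-1},{"dx":0,"dy":0,"dz":1,"rx":0,"ry":0,"rz":0,"gripper":-1}]}}

```text
t: 4.35
position: [0.6633, -0.1764, 0.062]
ee_rot: [[-0.995, 0.104, 0.002], [0.104, 0.995, -0.002], [-0.002, -0.002, -1.0]]
ft_force: [-1.8, 0.5, 6.1]
width: -0.0
```

```bash
python3 -c "
from h import *
force()"
```

```text
t 4.6 F [-0.92  0.56  6.65] fz [6.47 6.71 6.63 7.   6.44] p [ 0.6633 -0.1764  0.062 ] z [0.06204 0.06204 0.06207 0.06207 0.06204]
```

```bash
python3 -c "
from h import *
import cv2
snap('wrist','w3.png');snap('scene','s3.png')
a=cv2.imread('pics/s3.png');cv2.imwrite('pics/c3.png',cv2.resize(a[130:330,100:340],None,fx=3,fy=3,interpolation=cv2.INTER_CUBIC))
q=np.array([(429,90),(316,318),(306,469),(400,476)]);q=(q+.5)/5-.5+[340,185]
w=[(306,255),(351,144),(350,64),(304,64)]
for z in (.055,.057,.06,.062,.065):
  A=pix2w('t0',q,z);B=pix2w('w1',w,z);print(z,((A-B)[:,:2]*1000).round(1).tolist())
"
```

```text
0.055 [[-1.2, 0.1], [0.2, -1.0], [0.9, -0.0], [1.4, -0.7]]
0.057 [[-0.9, 0.3], [-0.0, -0.6], [0.5, 0.4], [0.9, -0.5]]
0.06 [[-0.4, 0.5], [-0.3, 0.0], [-0.3, 1.1], [0.2, -0.1]]
0.062 [[-0.1, 0.7], [-0.5, 0.4], [-0.7, 1.5], [-0.3, 0.1]]
0.065 [[0.3, 1.0], [-0.7, 1.0], [-1.5, 2.1], [-1.1, 0.5]]
```

View pics/w3.png

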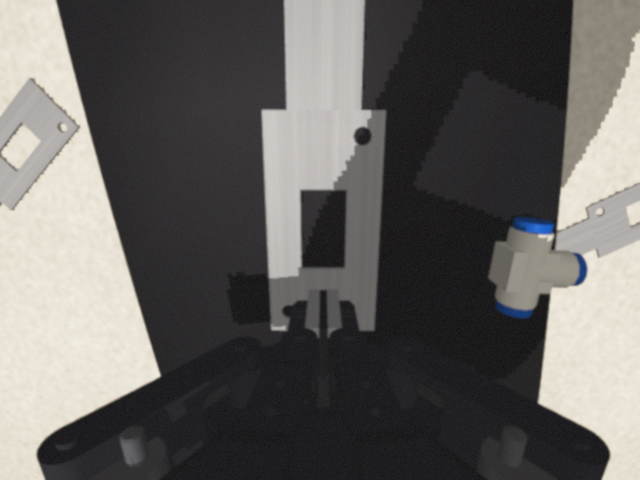

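View pics/c3.png

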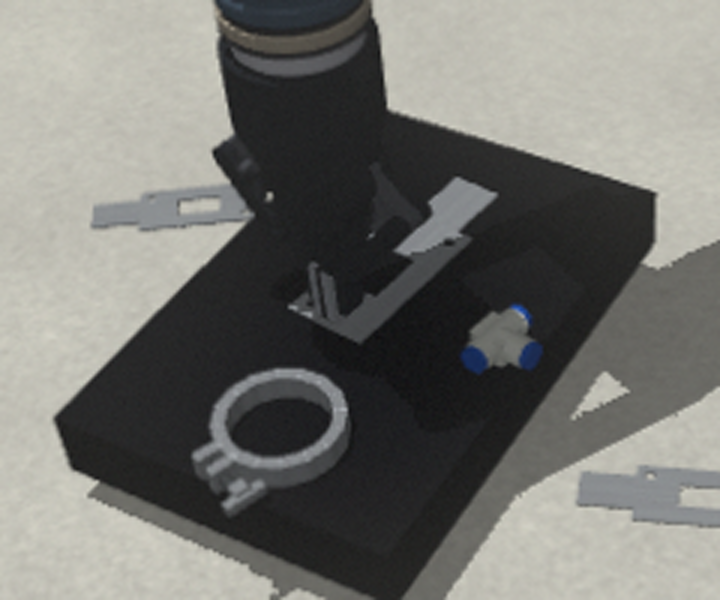

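Request:
{"fn": "jog_arm", "kwargs": {"moves": [{"dx":0,"dy":0,"dz":0.7,"rx":0,"ry":0,"rz":0,"gripper":-1},{"dx":0,"dy":0,"dz":0.7,"rx":0,"ry":0,"rz":0,"gripper":-1}]}}

```text
t: 4.95
position: [0.6633, -0.1764, 0.062]
ee_rot: [[-0.995, 0.104, 0.002], [0.104, 0.995, -0.002], [-0.002, -0.002, -1.0]]
ft_force: [-2.2, 0.6, 5.9]
width: -0.0001
```

```bash
python3 -c "
from h import *
force(4)"
```

```text
t 5.15 F [-1.86  0.73  5.87] fz [5.01 6.11 6.18 6.16] p [ 0.6633 -0.1764  0.062 ] z [0.06205 0.06207 0.06207 0.06204]
```

Request:
{"fn": "jog_arm", "kwargs": {"moves": [{"dx":1,"dy":0,"dz":0.3,"rx":0,"ry":0,"rz":0,"gripper":-1},{"dx":3,"dy":0,"dz":0.3,"rx":0,"ry":0,"rz":0,"gripper":-1},{"dx":5,"dy":0,"dz":0.3,"rx":0,"ry":0,"rz":0,"gripper":-1}]}}

```text
t: 5.52
position: [0.6589, -0.1762, 0.0621]
ee_rot: [[-0.995, 0.104, 0.004], [0.104, 0.995, -0.003], [-0.004, -0.002, -1.0]]
ft_force: [1.7, -1.2, 4.4]
width: 0.0001
```

```bash
python3 -c "
from h import *
force(3)"
```

```text
t 5.67 F [ 1.  -0.4  3.7] fz [2.74 4.12 4.23] p [ 0.6586 -0.1761  0.062 ] z [0.06207 0.06206 0.06204]
```

Request:
{"fn": "jog_arm", "kwargs": {"moves": [{"dx":2,"dy":0,"dz":0.6,"rx":0,"ry":0,"rz":0,"gripper":-1},{"dx":5,"dy":0,"dz":0.6,"rx":0,"ry":0,"rz":0,"gripper":-1},{"dx":8,"dy":0,"dz":0.6,"rx":0,"ry":0,"rz":0,"gripper":-1},{"dx":11,"dy":0,"dz":0.6,"rx":0,"ry":0,"rz":0,"gripper":-1}]}}

```text
t: 6.18
position: [0.6484, -0.1753, 0.0621]
ee_rot: [[-0.995, 0.104, 0.005], [0.104, 0.995, -0.004], [-0.005, -0.003, -1.0]]
ft_force: [1.2, -0.1, 5.2]
width: -0.0002
```

```bash
python3 -c "
from h import *
force(3);snap('wrist','w4.png')"
```

```text
t 6.33 F [ 0.53 -0.14  5.57] fz [4.21 6.07 6.42] p [ 0.648  -0.1753  0.0621] z [0.06207 0.06205 0.06206]
```

View pics/w4.png

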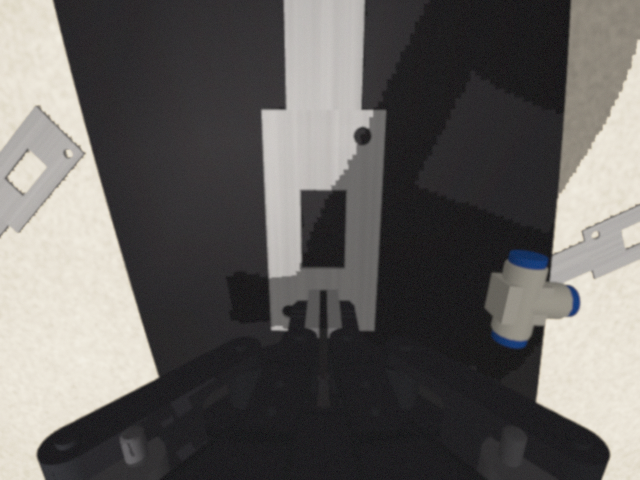

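Request:
{"fn": "jog_arm", "kwargs": {"moves": [{"dx":3,"dy":0,"dz":0.4,"rx":0,"ry":0,"rz":0,"gripper":-1},{"dx":7,"dy":0,"dz":0.4,"rx":0,"ry":0,"rz":0,"gripper":-1},{"dx":11,"dy":0,"dz":0.4,"rx":0,"ry":0,"rz":0,"gripper":-1},{"dx":15,"dy":0,"dz":0.4,"rx":0,"ry":0,"rz":0,"gripper":-1},{"dx":19,"dy":0,"dz":0.4,"rx":0,"ry":0,"rz":0,"gripper":-1}]}}

```text
t: 7.0
position: [0.6295, -0.1735, 0.062]
ee_rot: [[-0.995, 0.104, 0.006], [0.104, 0.995, -0.004], [-0.006, -0.003, -1.0]]
ft_force: [1.9, 0.4, 5.4]
width: -0.0002
```

```bash
python3 -c "
from h import *
force(3);go([.581,-.168,.062],-6)"
```

```text
t 7.15 F [ 0.5  -0.12  6.14] fz [4.85 6.22 7.36] p [ 0.629  -0.1734  0.062 ] z [0.06204 0.06201 0.06202]
t 7.15 d [48.3  0.4 -0.2] r [-0.18  0.26  0.03] F [ 0.31 -0.53  7.36] p [ 0.629  -0.1734  0.062 ] w -0.0003005345680961901
```

Request:
{"fn": "jog_arm", "kwargs": {"moves": [{"dx":3,"dy":0,"dz":0.1,"rx":0,"ry":0,"rz":0,"gripper":-1},{"dx":7,"dy":0,"dz":0.1,"rx":0,"ry":0,"rz":0,"gripper":-1},{"dx":11,"dy":0,"dz":0.1,"rx":0,"ry":0,"rz":0,"gripper":-1},{"dx":15,"dy":0,"dz":0.1,"rx":0,"ry":0,"rz":0,"gripper":-1},{"dx":20,"dy":0,"dz":0.1,"rx":0,"ry":0,"rz":0,"gripper":-1}]}}

```text
t: 7.78
position: [0.6091, -0.1715, 0.062]
ee_rot: [[-0.995, 0.104, 0.005], [0.104, 0.995, -0.004], [-0.006, -0.003, -1.0]]
ft_force: [2.3, -0.7, 6.3]
width: -0.0
```

```bash
python3 -c "
from h import *
force(3);go([.581,-.168,.062],-6);snap('wrist','w5.png')"
```

```text
t 7.92 F [0.05 0.39 5.88] fz [4.84 7.07 5.74] p [ 0.6084 -0.1713  0.062 ] z [0.062   0.06203 0.06202]
t 7.925 d [27.6  0.5 -0.1] r [-0.18  0.22  0.03] F [-0.79  0.7   5.74] p [ 0.6084 -0.1713  0.062 ] w -0.00039427317554196616
```

View pics/w5.png

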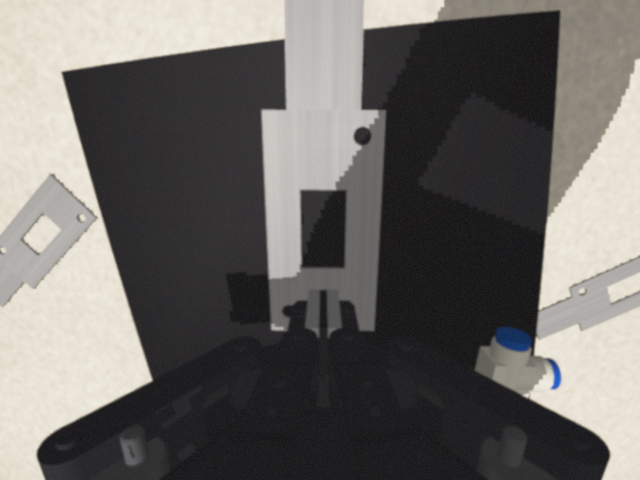

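Request:
{"fn": "jog_arm", "kwargs": {"moves": [{"dx":3,"dy":0,"dz":0.0,"rx":0,"ry":0,"rz":0,"gripper":-1},{"dx":6,"dy":0,"dz":0.0,"rx":0,"ry":0,"rz":0,"gripper":-1},{"dx":9,"dy":0,"dz":0.0,"rx":0,"ry":0,"rz":0,"gripper":-1},{"dx":12,"dy":0,"dz":0.0,"rx":0,"ry":0,"rz":0,"gripper":-1},{"dx":15,"dy":0,"dz":0.0,"rx":0,"ry":0,"rz":0,"gripper":-1}]}}

```text
t: 8.6
position: [0.5933, -0.1697, 0.062]
ee_rot: [[-0.995, 0.104, 0.004], [0.104, 0.995, -0.004], [-0.004, -0.003, -1.0]]
ft_force: [1.6, -0.5, 5.3]
width: 0.0001
```

```bash
python3 -c "
from h import *
force(3);go([.581,-.168,.062],-6)"
```

```text
t 8.75 F [ 0.89 -0.46  5.06] fz [4.48 5.18 5.51] p [ 0.5929 -0.1697  0.062 ] z [0.06203 0.06201 0.06201]
t 8.75 d [12.   0.4 -0. ] r [-0.18  0.17  0.04] F [ 1.25 -1.14  5.51] p [ 0.5929 -0.1697  0.062 ] w -0.000309595866588831
```

Request:
{"fn": "jog_arm", "kwargs": {"moves": [{"dx":3,"dy":0,"dz":0.1,"rx":0,"ry":0,"rz":0,"gripper":-1},{"dx":6,"dy":0,"dz":0.1,"rx":0,"ry":0,"rz":0,"gripper":-1},{"dx":9,"dy":0,"dz":0.1,"rx":0,"ry":0,"rz":0,"gripper":-1},{"dx":12,"dy":0,"dz":0.1,"rx":0,"ry":0,"rz":0,"gripper":-1},{"dx":12,"dy":0,"dz":0.1,"rx":0,"ry":0,"rz":0,"gripper":-1}]}}

```text
t: 9.38
position: [0.5805, -0.1684, 0.062]
ee_rot: [[-0.995, 0.104, 0.002], [0.104, 0.995, -0.003], [-0.003, -0.003, -1.0]]
ft_force: [1.1, -0.1, 6.2]
width: -0.0001
```

```bash
python3 -c "
from h import *
force(4);snap('wrist','w6.png');go([.581,-.168,.062],-6)"
```

```text
t 9.57 F [ 0.97 -0.36  5.89] fz [5.58 6.04 6.35 5.58] p [ 0.5804 -0.1684  0.062 ] z [0.06201 0.06203 0.06201 0.06203]
t 9.625 d [-0.5  0.4  0. ] r [-0.18  0.15  0.04] F [ 1.32 -0.13  6.78] p [ 0.5804 -0.1684  0.062 ] w -0.00023860154285036613
```

View pics/w6.png

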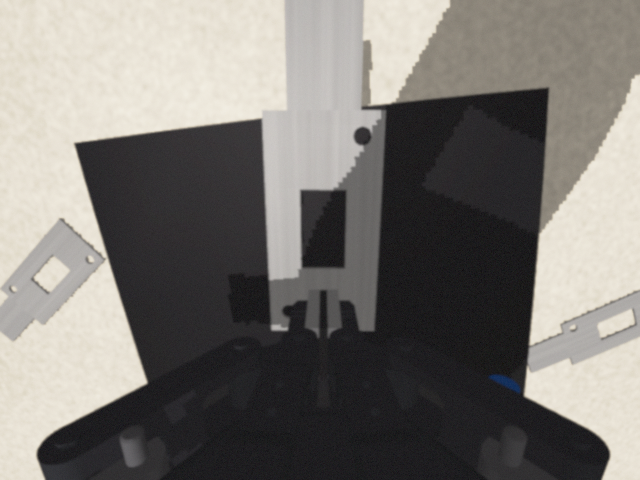

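Request:
{"fn": "jog_arm", "kwargs": {"moves": [{"dx":0,"dy":0,"dz":-6,"rx":0,"ry":0,"rz":0,"gripper":-1},{"dx":0,"dy":0,"dz":-40,"rx":0,"ry":0,"rz":0,"gripper":-1},{"dx":0,"dy":0,"dz":-100,"rx":0,"ry":0,"rz":0,"gripper":1},{"dx":0,"dy":0,"dz":-100,"rx":0,"ry":0,"rz":0,"gripper":1},{"dx":0,"dy":0,"dz":-100,"rx":0,"ry":0,"rz":0,"gripper":1}]}}

```text
t: 10.25
position: [0.5788, -0.1674, 0.1613]
ee_rot: [[-0.995, 0.104, -0.0], [0.104, 0.995, -0.002], [0.0, -0.002, -1.0]]
ft_force: [-0.0, -0.4, 0.9]
width: 0.0545
```

```bash
python3 -c "
from h import *
import cv2
snap('wrist','w7.png');snap('top','t7.png');go([.581,-.168,.162],-6)
a=cv2.imread('pics/t7.png');cv2.imwrite('pics/c7.png',cv2.resize(a[230:350,340:480],None,fx=5,fy=5,interpolation=cv2.INTER_CUBIC))
print(w2pix('t7',[[.626-.0826,-.1722+.0085,.057]]))"
```

```text
t 10.35 d [-2.6 -0.5 -1.9] r [-0.08 -0.12  0.04] F [ 0.6  -0.14 -0.53] p [ 0.5785 -0.1672  0.1601] w 0.06876498713103975
[[410.51118066 274.31441901]]
```

View pics/w7.png

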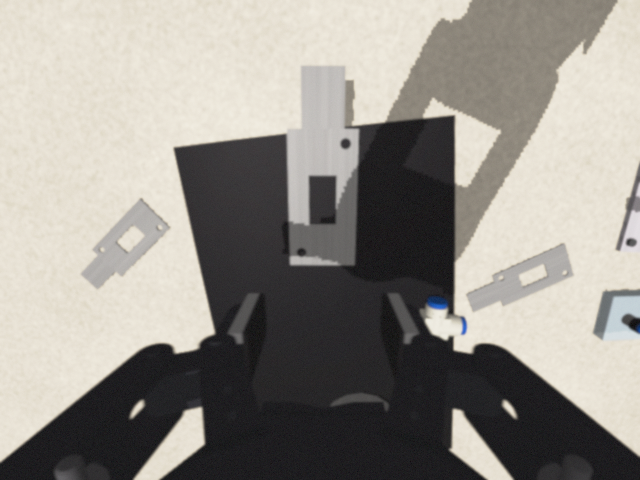

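View pics/c7.png

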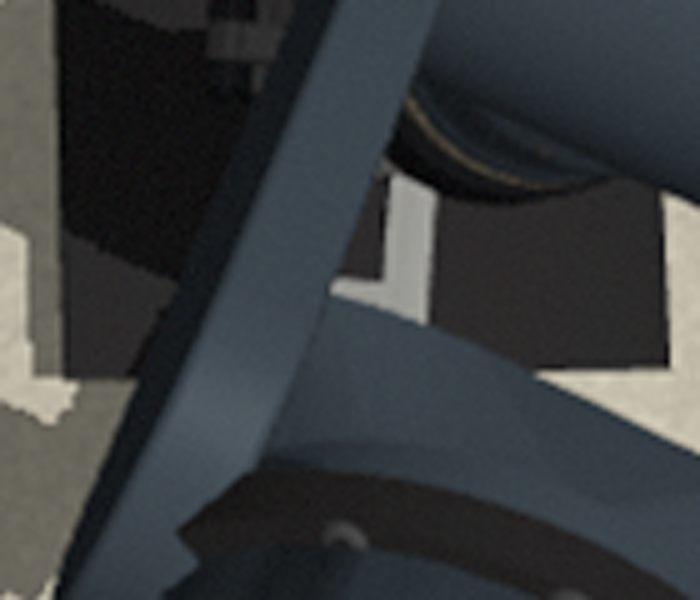

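```bash
python3 -c "
from h import *
for z in (.057,.060):
  P=pix2w('w7',[(346,144),(301.5,252),(302,66),(344,66),(309,176),(336,176),(335,223),(309,224),(328,129),(302,129)],z)
  c=(P[0]+P[1])/2;v=P[1]-P[0]
  print(P.round(4)[2:4],c,P[4:8].mean(0),np.degrees(np.arctan2(v[1],v[0])-np.arctan2(-32,80)),np.linalg.norm(v))
print(pix2w('w7',[(175,149),(453,116)],.055))
go([.474,-.1565,.12],-6)
"
```

```text
[[ 0.4511 -0.1688  0.057 ]
 [ 0.454  -0.1406  0.057 ]] [ 0.54313528 -0.16435704  0.057     ] [ 0.54298173 -0.16472628  0.057     ] -6.503535229446749 0.08718221575179447
[[ 0.4517 -0.1687  0.06  ]
 [ 0.4547 -0.1409  0.06  ]] [ 0.54268871 -0.16430028  0.06      ] [ 0.54253703 -0.16466502  0.06      ] -6.503535229446749 0.08612014295454731
[[ 0.49474386 -0.26733684  0.055     ]
 [ 0.49320005 -0.06657084  0.055     ]]
t 10.35 d [ 1.049e+02 -1.000e-01  4.030e+01] r [-0.08 -0.12  0.04] F [ 0.6  -0.14 -0.53] p [ 0.5785 -0.1672  0.1601] w 0.06876498713103975
```

Request:
{"fn": "jog_arm", "kwargs": {"moves": [{"dx":50,"dy":0,"dz":10,"rx":0,"ry":0,"rz":0,"gripper":0.3},{"dx":106,"dy":0,"dz":20,"rx":0,"ry":0,"rz":0,"gripper":0.3},{"dx":106,"dy":0,"dz":40,"rx":0,"ry":0,"rz":0,"gripper":0.3},{"dx":106,"dy":0,"dz":60,"rx":0,"ry":0,"rz":0,"gripper":0.3},{"dx":106,"dy":0,"dz":60,"rx":0,"ry":0,"rz":0,"gripper":0.3}]}}

```text
t: 10.98
position: [0.4709, -0.1552, 0.0981]
ee_rot: [[-0.995, 0.104, -0.008], [0.104, 0.995, 0.002], [0.008, 0.001, -1.0]]
ft_force: [0.1, 0.1, 0.2]
width: 0.0556
```

```bash
python3 -c "
from h import *
import cv2
snap('wrist','w8.png');snap('scene','s8.png');go([.473,-.157,.04],-6.1)
a=cv2.imread('pics/s8.png');cv2.imwrite('pics/c8.png',cv2.resize(a[80:280,140:380],None,fx=3,fy=3,interpolation=cv2.INTER_CUBIC))"
```

```text
t 11.075 d [-0.9 -0.9 59.7] r [-0.03 -0.23  0.14] F [ 1.17 -0.77 -0.69] p [ 0.4725 -0.156   0.0997] w 0.05557269640171295
```

View pics/w8.png

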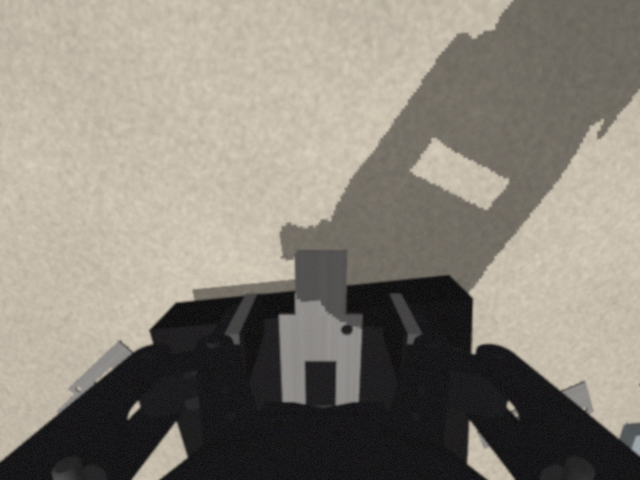

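View pics/c8.png

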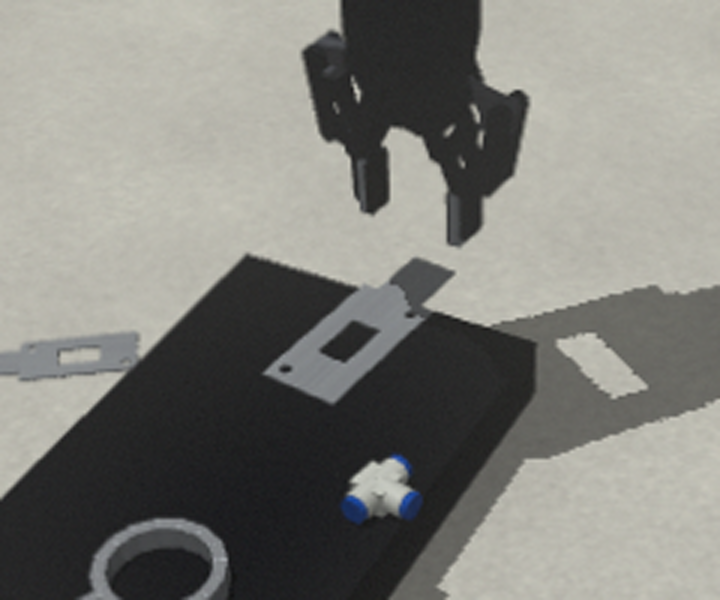

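Request:
{"fn": "jog_arm", "kwargs": {"moves": [{"dx":-1,"dy":-1,"dz":20,"rx":0,"ry":0,"rz":0,"gripper":0.3},{"dx":-1,"dy":-1,"dz":40,"rx":0,"ry":0,"rz":0,"gripper":0.3},{"dx":-1,"dy":-1,"dz":59,"rx":0,"ry":0,"rz":0,"gripper":0.3},{"dx":-1,"dy":-1,"dz":59,"rx":0,"ry":0,"rz":0,"gripper":0.3},{"dx":-1,"dy":-1,"dz":59,"rx":0,"ry":0,"rz":0,"gripper":0.3}]}}

```text
t: 11.7
position: [0.4737, -0.1574, 0.0414]
ee_rot: [[-0.995, 0.104, -0.003], [0.104, 0.995, -0.001], [0.003, -0.001, -1.0]]
ft_force: [-0.1, -0.3, 0.9]
width: 0.0551
```

```bash
python3 -c "
from h import *
import cv2
snap('wrist','w9.png');snap('scene','s9.png');go([.473,-.157,.04],-6.1)
a=cv2.imread('pics/s9.png');cv2.imwrite('pics/c9.png',cv2.resize(a[120:240,200:340],None,fx=5,fy=5,interpolation=cv2.INTER_CUBIC))"
```

```text
t 11.8 d [0.8 0.4 1.6] r [-0.08 -0.13  0.15] F [-0.22  0.16  0.71] p [ 0.4738 -0.1574  0.0416] w 0.05535505643043121
```

View pics/w9.png

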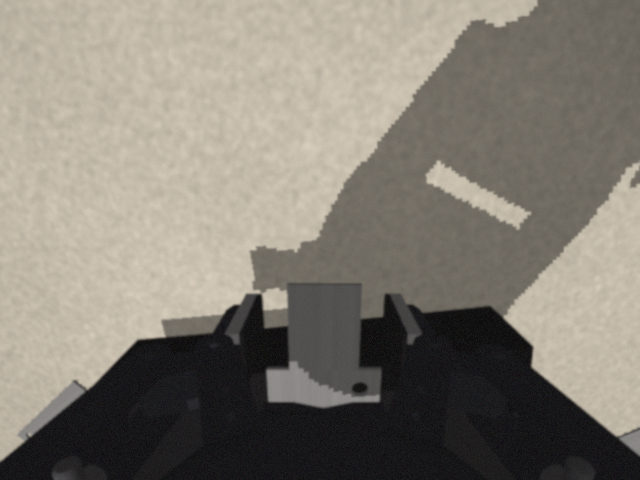

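View pics/c9.png

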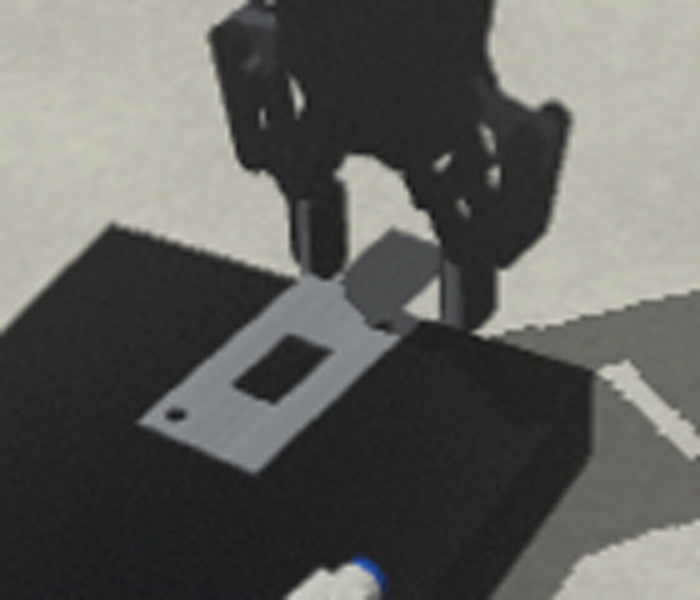

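Request:
{"fn": "jog_arm", "kwargs": {"moves": [{"dx":0,"dy":0,"dz":2,"rx":0,"ry":0,"rz":0,"gripper":0.3},{"dx":0,"dy":0,"dz":2,"rx":0,"ry":0,"rz":0,"gripper":-0.2},{"dx":0,"dy":0,"dz":2,"rx":0,"ry":0,"rz":0,"gripper":-0.6},{"dx":0,"dy":0,"dz":2,"rx":0,"ry":0,"rz":0,"gripper":-1},{"dx":0,"dy":0,"dz":2,"rx":0,"ry":0,"rz":0,"gripper":-1}], "newtons": 60}}

```text
t: 12.42
position: [0.4739, -0.1575, 0.0398]
ee_rot: [[-0.995, 0.104, -0.002], [0.104, 0.995, -0.001], [0.002, -0.001, -1.0]]
ft_force: [-0.4, 0.5, 3.0]
width: 0.0276
```

```bash
python3 -c "
from h import *
import cv2
force(4)
snap('wrist','w10.png');snap('scene','s10.png');go([.473,-.157,.04],-6.1)
a=cv2.imread('pics/s10.png');cv2.imwrite('pics/c10.png',cv2.resize(a[120:240,200:340],None,fx=5,fy=5,interpolation=cv2.INTER_CUBIC))"
```

```text
t 12.62 F [-0.51  0.39  4.08] fz [4.31 3.32 4.42 4.28] p [ 0.4739 -0.1575  0.0397] z [0.0398  0.03977 0.03975 0.03975]
t 12.725 d [ 0.9  0.4 -0.3] r [-0.08 -0.12  0.14] F [-1.11  0.69  4.14] p [ 0.4739 -0.1575  0.0397] w 0.027571275108713513
```

View pics/w10.png

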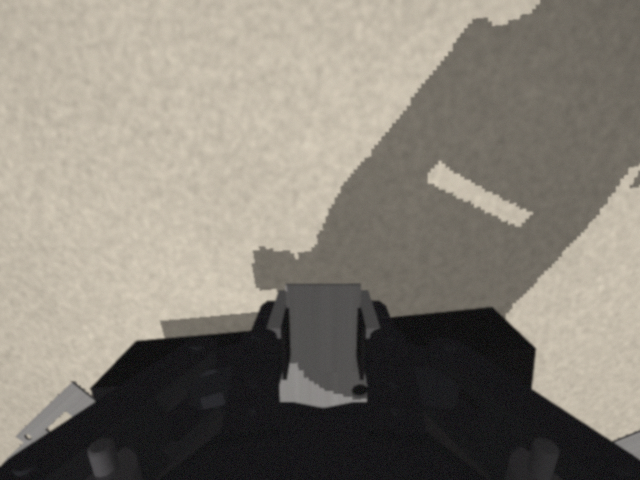

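View pics/c10.png

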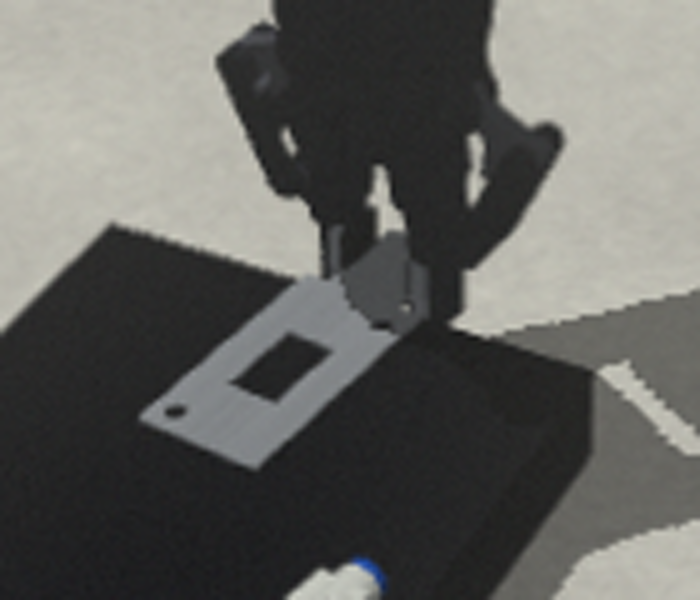

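Request:
{"fn": "jog_arm", "kwargs": {"moves": [{"dx":0,"dy":0,"dz":-4,"rx":0,"ry":0,"rz":0,"gripper":-1},{"dx":0,"dy":0,"dz":-10,"rx":0,"ry":0,"rz":0,"gripper":-1},{"dx":0,"dy":0,"dz":-18,"rx":0,"ry":0,"rz":0,"gripper":-1},{"dx":0,"dy":0,"dz":-25,"rx":0,"ry":0,"rz":0,"gripper":-1},{"dx":0,"dy":0,"dz":-25,"rx":0,"ry":0,"rz":0,"gripper":-1}]}}

```text
t: 13.35
position: [0.4744, -0.1577, 0.0655]
ee_rot: [[-0.995, 0.104, -0.001], [0.104, 0.995, -0.002], [0.001, -0.002, -1.0]]
ft_force: [-0.1, -0.2, -0.5]
width: 0.0273
```

```bash
python3 -c "
from h import *
import cv2
force(4)
snap('wrist','w11.png');snap('scene','s11.png')
a=cv2.imread('pics/s11.png');cv2.imwrite('pics/c11.png',cv2.resize(a[100:220,200:340],None,fx=5,fy=5,interpolation=cv2.INTER_CUBIC))"
```

```text
t 13.55 F [-0.31  0.08 -0.62] fz [-0.57 -0.77 -0.55 -0.6 ] p [ 0.4738 -0.1574  0.0646] z [0.06514 0.06491 0.06471 0.06459]
```

View pics/c11.png

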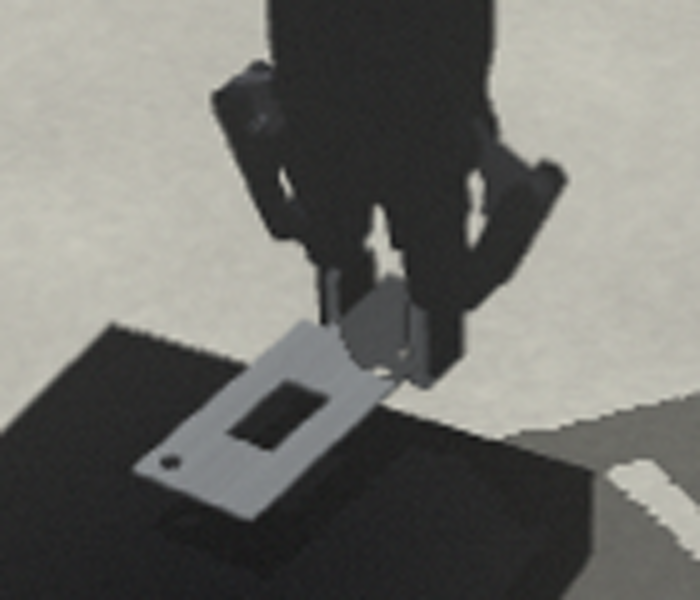

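Request:
{"fn": "jog_arm", "kwargs": {"moves": [{"dx":0,"dy":0,"dz":-20,"rx":0,"ry":0,"rz":0,"gripper":-1},{"dx":0,"dy":0,"dz":-45,"rx":0,"ry":0,"rz":0,"gripper":-1},{"dx":0,"dy":15,"dz":-70,"rx":0,"ry":0,"rz":0,"gripper":-1},{"dx":-10,"dy":40,"dz":-90,"rx":0,"ry":0,"rz":0,"gripper":-1},{"dx":-20,"dy":70,"dz":-100,"rx":0,"ry":0,"rz":0,"gripper":-1}]}}

```text
t: 14.28
position: [0.5019, -0.0896, 0.1654]
ee_rot: [[-0.994, 0.105, -0.001], [0.105, 0.994, -0.002], [0.001, -0.002, -1.0]]
ft_force: [0.5, -0.2, -0.7]
width: 0.0273
```

```bash
python3 -c "
from h import *
go([.606,.162,.163],-8)"
```

```text
t 14.275 d [-77.2 261.1   1.9] r [-0.1  -0.05  1.98] F [ 0.45 -0.16 -0.68] p [ 0.5019 -0.0896  0.1654] w 0.0273012762531462
```

Request:
{"fn": "jog_arm", "kwargs": {"moves": [{"dx":-15,"dy":50,"dz":0,"rx":0,"ry":0,"rz":0.4,"gripper":-1},{"dx":-30,"dy":100,"dz":0,"rx":0,"ry":0,"rz":0.8,"gripper":-1},{"dx":-45,"dy":150,"dz":0,"rx":0,"ry":0,"rz":1.2,"gripper":-1},{"dx":-58,"dy":195,"dz":0,"rx":0,"ry":0,"rz":1.6,"gripper":-1},{"dx":-70,"dy":235,"dz":0,"rx":0,"ry":0,"rz":2,"gripper":-1}]}}

```text
t: 14.9
position: [0.5962, 0.1386, 0.1644]
ee_rot: [[-0.99, 0.139, -0.002], [0.139, 0.99, -0.002], [0.002, -0.002, -1.0]]
ft_force: [0.1, 0.8, 0.2]
width: 0.0272
```

```bash
python3 -c "
from h import *
go([.606,.162,.163],-8)"
```

```text
t 14.9 d [-6.5 24.6  1.4] r [-0.11 -0.09  0.01] F [0.13 0.81 0.19] p [0.5962 0.1386 0.1644] w 0.0271964303807201
```

Request:
{"fn": "jog_arm", "kwargs": {"moves": [{"dx":-4,"dy":15,"dz":2,"rx":0,"ry":0,"rz":0,"gripper":-1},{"dx":-6,"dy":25,"dz":2,"rx":0,"ry":0,"rz":0,"gripper":-1},{"dx":-6,"dy":25,"dz":2,"rx":0,"ry":0,"rz":0,"gripper":-1},{"dx":-6,"dy":25,"dz":2,"rx":0,"ry":0,"rz":0,"gripper":-1},{"dx":-6,"dy":25,"dz":2,"rx":0,"ry":0,"rz":0,"gripper":-1}]}}

```text
t: 15.52
position: [0.6054, 0.1614, 0.1625]
ee_rot: [[-0.99, 0.14, -0.002], [0.14, 0.99, -0.002], [0.002, -0.002, -1.0]]
ft_force: [-0.7, 0.9, -0.6]
width: 0.0273
```

```bash
python3 -c "
from h import *
import cv2
force(2)
snap('wrist','w12.png');snap('scene','s12.png');go([.606,.162,.163],-8)
a=cv2.imread('pics/s12.png');cv2.imwrite('pics/c12.png',cv2.resize(a[160:320,360:520],None,fx=3.7,fy=3.7,interpolation=cv2.INTER_CUBIC))"
```

```text
t 15.62 F [-0.47  0.16 -0.53] fz [-0.86 -0.19] p [0.6056 0.1617 0.1625] z [0.16251 0.16252]
t 15.725 d [-0.4  0.  -0.5] r [-0.11 -0.09 -0.03] F [-0.44 -0.57 -1.4 ] p [0.6056 0.162  0.1625] w 0.027644535456898548
```

View pics/w12.png

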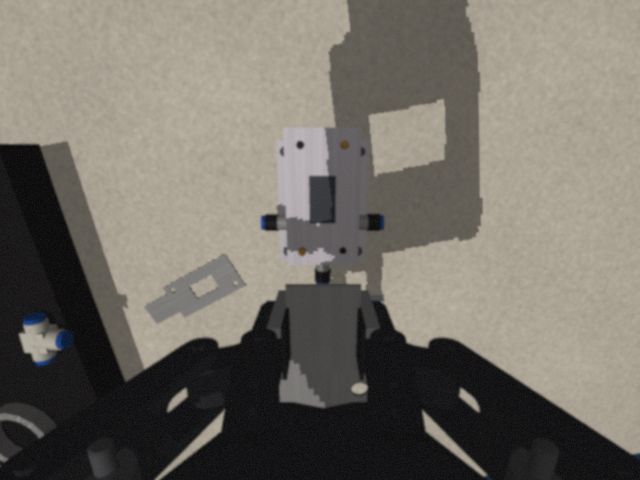

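View pics/c12.png

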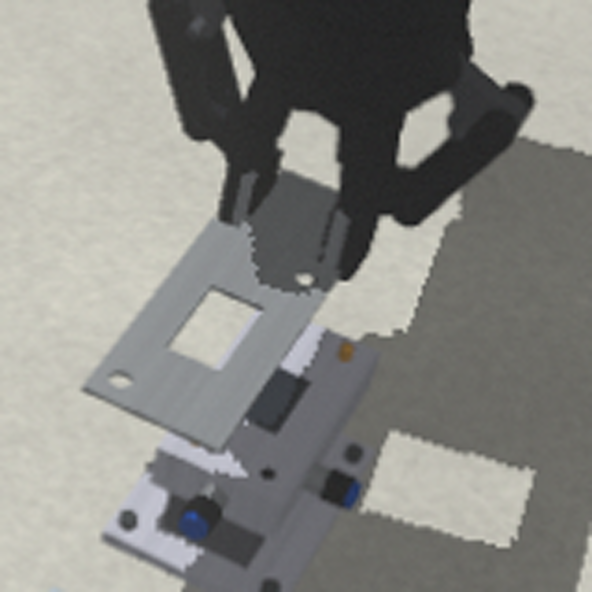

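```bash
cat > m.py <<'E'
from h import *
def cen(f,x,y,mode,r=8):
    I=np.load('pics/'+f+'.npz')['frame'].astype(float)[y-r:y+r+1,x-r:x+r+1]
    if mode=='o': w=np.clip(I[...,0]-I[...,2]-25,0,None)
    else:
        g=I.mean(2); bg=np.median(g); w=np.clip((bg-g)-0.3*(bg-g.min()),0,None)
    Y,X=np.mgrid[y-r:y+r+1,x-r:x+r+1]; print(f,x,y,w.sum().round(), (w>0).sum()); return ((w*X).sum()/w.sum(),(w*Y).sum()/w.sum())
E
python3 - <<'E'
from m import *
A=[cen('w7',346,144,'d'),cen('w7',301,252,'d',6)]
B=[cen('w12',345,145,'o'),cen('w12',302,251,'o')]
print(A,B)
for f,P in(('w7',A),('w12',B)):
  a=cv2.imread('pics/%s.png'%f)[125:270,260:380];cv2.imwrite('pics/z%s.png'%f,cv2.resize(a,None,fx=4,fy=4,interpolation=cv2.INTER_CUBIC))
def tool(f,px,z):
  d=np.load('pics/%s.npz'%f);W=pix2w(f,px,z);return (W-d['p'])@d['R'],W
for z in(.057,.06):
  t,W=tool('w7',A,z);print('shim tool',(t*1000).round(2),W.round(4),np.linalg.norm(W[0]-W[1]))
for z in(.059,.061,.063):
  t,W=tool('w12',B,z);v=W[1]-W[0];print('dowel tool',(t*1000).round(2),W.round(4),W.mean(0),np.degrees(np.arctan2(v[1],v[0])+np.arctan2(32,80)),np.linalg.norm(v))
E
python3 -c "
import cv2,numpy as np
a=cv2.imread('pics/zw7.png');b=cv2.imread('pics/zw12.png');cv2.imwrite('pics/z.png',np.hstack([a,b])[:, :800] if a.shape[1]*2>800 else np.hstack([a,b]))
"; cd pics; python3 -c "
import cv2;a=cv2.imread('z.png');print(a.shape)"
```

```text
w7 346 144 5346.0 91
w7 301 252 1505.0 58
w12 345 145 1155.0 47
w12 302 251 1006.0 43
[(np.float64(345.16441892220496), np.float64(143.2718430257571)), (np.float64(300.9390811217935), np.float64(251.47335075982454))] [(np.float64(344.32207792207794), np.float64(144.12640692640693)), (np.float64(301.48707753479124), np.float64(251.42544731610337))]
shim tool [[ 76.58  15.52 104.27]
 [ -4.12 -17.46 104.32]] [[ 0.5042 -0.1442  0.057 ]
 [ 0.581  -0.1854  0.057 ]] 0.08717940210992449
shim tool [[ 76.53  15.32 101.27]
 [ -3.19 -17.24 101.32]] [[ 0.5042 -0.1444  0.06  ]
 [ 0.5801 -0.1851  0.06  ]] 0.0861173635890773
dowel tool [[ 75.97  14.87 103.61]
 [ -3.86 -16.99 103.54]] [[0.5322 0.1869 0.059 ]
 [0.6068 0.1442 0.059 ]] [0.56951897 0.16552182 0.059     ] -8.007453151472737 0.08595083819802417
dowel tool [[ 75.95  14.75 101.61]
 [ -3.23 -16.85 101.55]] [[0.5322 0.1868 0.061 ]
 [0.6062 0.1444 0.061 ]] [0.56922788 0.16557447 0.061     ] -8.007453151472744 0.08525089302229404
dowel tool [[ 75.92  14.62  99.61]
 [ -2.61 -16.72  99.55]] [[0.5323 0.1866 0.063 ]
 [0.6056 0.1446 0.063 ]] [0.56893679 0.16562713 0.063     ] -8.007453151472685 0.08455094784656411
(580, 800, 3)
```

View pics/zw12.png

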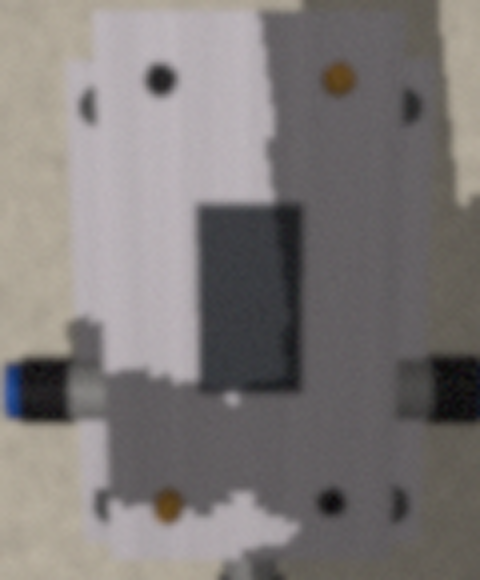

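View pics/zw7.png

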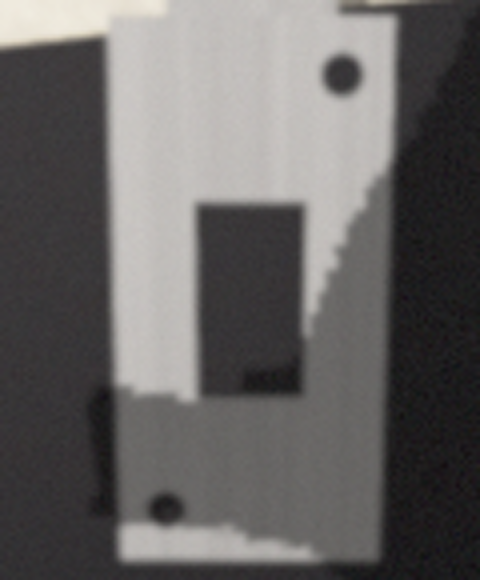

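```bash
python3 -c "
from h import *
go([.5015,.1752,.09],-8)"
```

```text
t 15.725 d [104.8  -1.3  72.6] r [-0.11 -0.09 -0.03] F [-0.44 -0.57 -1.4 ] p [0.6056 0.162  0.1625] w 0.027644535456898548
```

Request:
{"fn": "jog_arm", "kwargs": {"moves": [{"dx":35,"dy":-1,"dz":20,"rx":0,"ry":0,"rz":0,"gripper":-1},{"dx":75,"dy":-1,"dz":40,"rx":0,"ry":0,"rz":0,"gripper":-1},{"dx":105,"dy":-1,"dz":65,"rx":0,"ry":0,"rz":0,"gripper":-1},{"dx":105,"dy":-1,"dz":90,"rx":0,"ry":0,"rz":0,"gripper":-1},{"dx":105,"dy":-1,"dz":100,"rx":0,"ry":0,"rz":0,"gripper":-1}]}}

```text
t: 16.35
position: [0.5008, 0.1755, 0.0618]
ee_rot: [[-0.99, 0.14, -0.003], [0.14, 0.99, -0.002], [0.003, -0.002, -1.0]]
ft_force: [0.5, -0.9, -0.6]
width: 0.0273
```

Request:
{"fn": "jog_arm", "kwargs": {"moves": [{"dx":0,"dy":0,"dz":0,"rx":0,"ry":0,"rz":0,"gripper":-1},{"dx":0,"dy":0,"dz":0,"rx":0,"ry":0,"rz":0,"gripper":-1}]}}

```text
t: 16.6
position: [0.5019, 0.1755, 0.0624]
ee_rot: [[-0.99, 0.14, -0.001], [0.14, 0.99, -0.002], [0.001, -0.002, -1.0]]
ft_force: [0.7, 0.0, -0.3]
width: 0.0276
```

```bash
python3 -c "
from h import *
import cv2
force(2)
snap('wrist','w13.png');snap('scene','s13.png');snap('top','t13.png');go([.5015,.1752,.052],-8)
a=cv2.imread('pics/s13.png');cv2.imwrite('pics/c13.png',cv2.resize(a[205:325,360:500],None,fx=5,fy=5,interpolation=cv2.INTER_CUBIC))"
```

```text
t 16.7 F [ 0.51 -0.7  -0.92] fz [-1.11 -0.73] p [0.5017 0.1755 0.0626] z [0.06254 0.06255]
t 16.85 d [-0.3 -0.2 10.4] r [-0.12 -0.1  -0.03] F [-0.17  0.02 -0.67] p [0.5013 0.1755 0.0624] w 0.02751153930503416
```

View pics/c13.png

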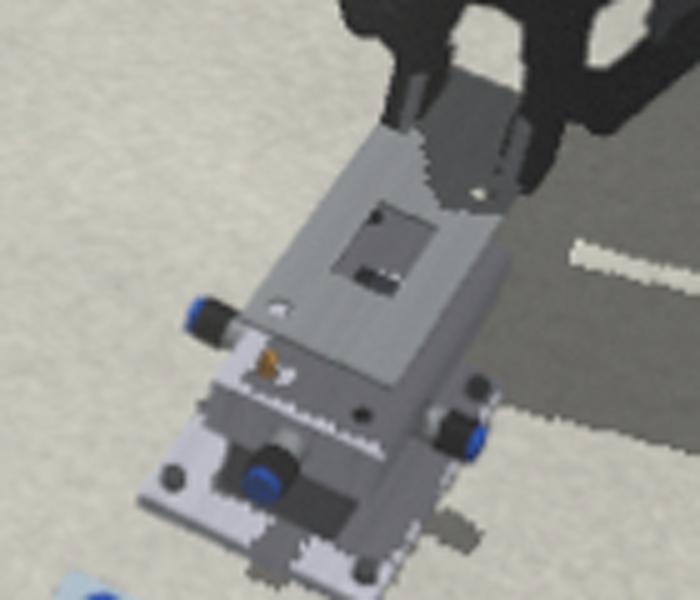

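View pics/t13.png

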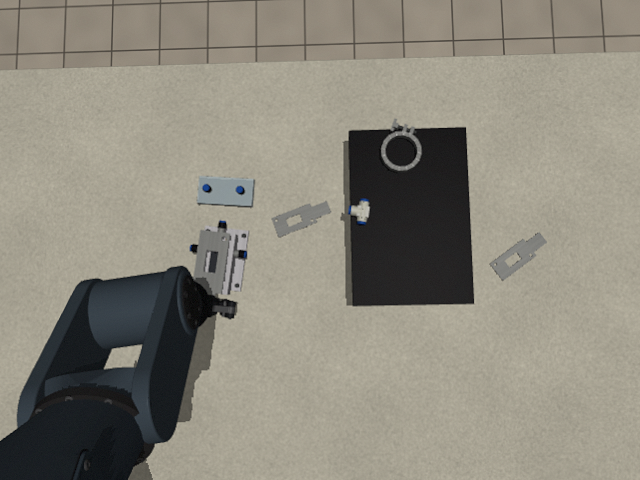

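```bash
python3 -c "
from h import *
a=cv2.imread('pics/t13.png');b=cv2.imread('pics/t0.png')
f=lambda i:cv2.resize(i[210:305,185:250],None,fx=6,fy=6,interpolation=cv2.INTER_CUBIC)
cv2.imwrite('pics/c14.png',np.hstack([f(a),f(b)]))
T=np.linalg.inv(np.load('pics/t0.npz')['view']);print(T[:3,3]);T=np.linalg.inv(np.load('pics/s13.npz')['view']);print(T[:3,3])
"
```

```text
[ 0.52058727 -0.04551632  0.9183027 ]
[1.15988523 0.22695631 0.64780437]
```

View pics/c14.png

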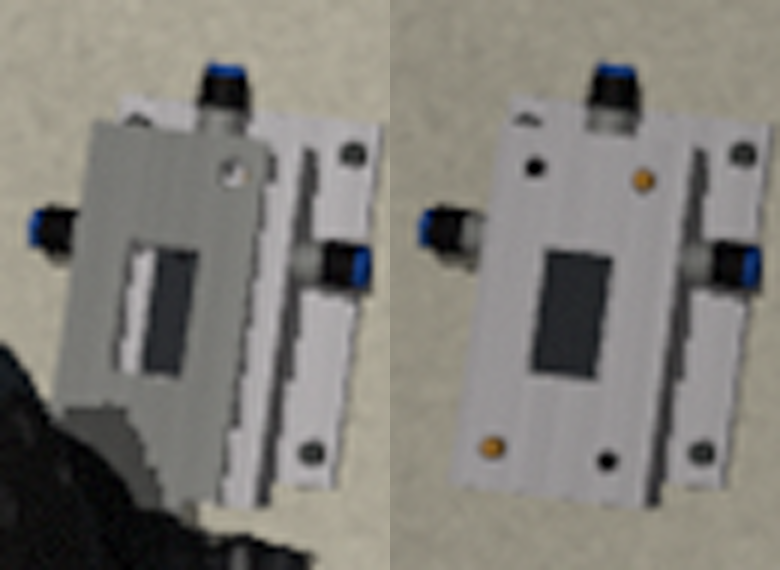

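```bash
python3 -c "
from h import *
m=lambda x,y,s,ox,oy:((x+.5)/s-.5+ox,(y+.5)/s-.5+oy)
for z in(.079,.0847): print('hole top',z,pix2w('t13',[m(233,173,6,185,210)],z),'scene',pix2w('s13',[m(280,309,5,360,205)],z), 'win',pix2w('t13',[m(133,246,6,185,210),m(199,253,6,185,210),m(181,376,6,185,210),m(116,371,6,185,210)],z).mean(0),pix2w('s13',[m(380,202,5,360,205),m(438,228,5,360,205),m(391,297,5,360,205),m(332,267,5,360,205)],z).mean(0))
for z in(.059,.062): print('dowel top',z,pix2w('t13',[m(253.5,181,6,185,210),m(103,447,6,185,210)],z))
for z in(.059,.062): print('dowel scene',z,pix2w('s13',[m(267,357,5,360,205)],z))
"
```

```text
hole top 0.079 [[0.60733617 0.14630725 0.079     ]] scene [[0.60620082 0.14448695 0.079     ]] win [0.56938706 0.16724277 0.079     ] [0.56726701 0.16595126 0.079     ]
hole top 0.0847 [[0.60674702 0.1450045  0.0847    ]] scene [[0.6117493  0.14531338 0.0847    ]] win [0.56905565 0.16579785 0.0847    ] [0.57320565 0.16656259 0.0847    ]
dowel top 0.059 [[0.60701768 0.14502576 0.059     ]
 [0.53263491 0.18751313 0.059     ]]
dowel top 0.062 [[0.60671593 0.14436054 0.062     ]
 [0.53259285 0.18669957 0.062     ]]
dowel scene 0.059 [[0.60764447 0.14407369 0.059     ]]
dowel scene 0.062 [[0.61045817 0.14449598 0.062     ]]
```

Request:
{"fn": "jog_arm", "kwargs": {"moves": [{"dx":0,"dy":-0.5,"dz":3,"rx":0,"ry":0,"rz":0,"gripper":-1},{"dx":0,"dy":-0.5,"dz":6,"rx":0,"ry":0,"rz":0,"gripper":-1},{"dx":0,"dy":-0.5,"dz":9,"rx":0,"ry":0,"rz":0,"gripper":-1},{"dx":0,"dy":-0.5,"dz":9,"rx":0,"ry":0,"rz":0,"gripper":-1},{"dx":0,"dy":-0.5,"dz":9,"rx":0,"ry":0,"rz":0,"gripper":-1}]}}

```text
t: 17.48
position: [0.5012, 0.175, 0.0533]
ee_rot: [[-0.99, 0.14, -0.002], [0.14, 0.99, -0.002], [0.002, -0.002, -1.0]]
ft_force: [1.0, -0.1, -0.6]
width: 0.0277
```

```bash
python3 -c "
from h import *
import cv2
force(2)
snap('scene','s15.png');snap('top','t15.png');go([.5015,.1752,.052],-8)
a=cv2.imread('pics/s15.png');cv2.imwrite('pics/c15.png',cv2.resize(a[225:305,380:480],None,fx=7,fy=7,interpolation=cv2.INTER_CUBIC))
a=cv2.imread('pics/t15.png');cv2.imwrite('pics/c16.png',cv2.resize(a[215:305,185:250],None,fx=6,fy=6,interpolation=cv2.INTER_CUBIC))"
```

```text
t 17.57 F [-0.4   0.09 -0.61] fz [-1.01 -0.21] p [0.5013 0.175  0.0534] z [0.05331 0.05339]
t 17.675 d [-0.3  0.2  1.4] r [-0.12 -0.09 -0.02] F [-0.66  0.52 -0.75] p [0.5012 0.175  0.0534] w 0.027364049385506115
```

View pics/c15.png

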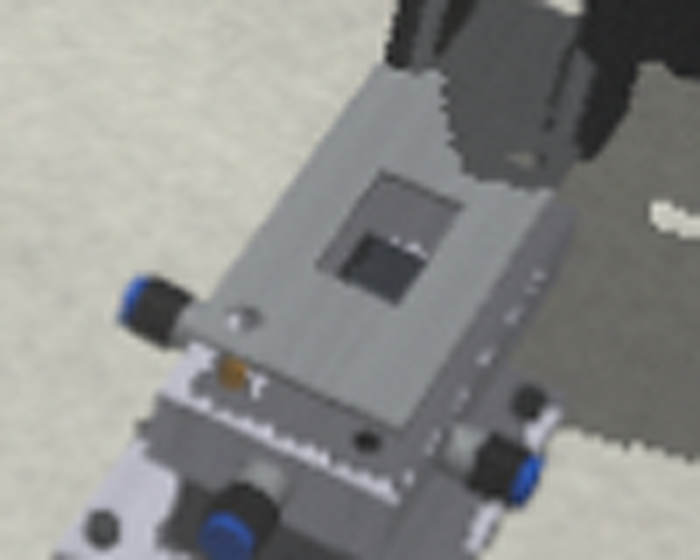

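View pics/c16.png

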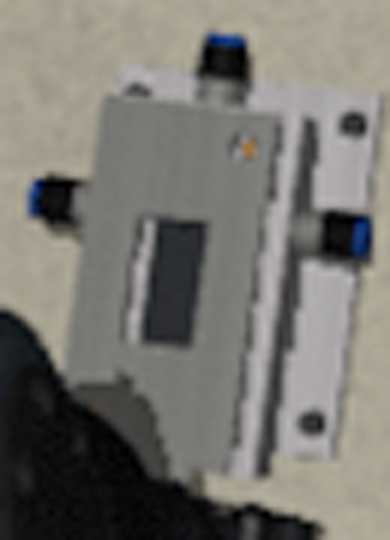

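```bash
python3 -c "
from h import *
m=lambda x,y,s,ox,oy:((x+.5)/s-.5+ox,(y+.5)/s-.5+oy)
for z in(.069,.071,.073,.0757): print('hole top',z,pix2w('t15',[m(242,147,6,185,215)],z)[0,:2].round(4),'scene',pix2w('s15',[m(243,319,7,380,225)],z)[0,:2].round(4), 'win',pix2w('t15',[m(144,217,6,185,215),m(209,221,6,185,215),m(193,345,6,185,215),m(125,342,6,185,215)],z).mean(0)[:2].round(4),pix2w('s15',[m(382,172,7,380,225),m(464,208,7,380,225),m(401,302,7,380,225),m(318,266,7,380,225)],z).mean(0)[:2].round(4))
for z in(.057,.059,.061,.063): print('dowel scene',z,pix2w('s15',[m(234,372,7,380,225)],z)[0,:2].round(4),'top',pix2w('t13',[m(253.5,181,6,185,210),m(103,447,6,185,210)],z)[0,:2].round(4))
"
```

```text
hole top 0.069 [0.6072 0.1461] scene [0.6048 0.1436] win [0.57   0.1668] [0.5664 0.1657]
hole top 0.071 [0.607  0.1456] scene [0.6067 0.1439] win [0.5699 0.1663] [0.5684 0.1659]
hole top 0.073 [0.6068 0.1451] scene [0.6086 0.1442] win [0.5698 0.1658] [0.5705 0.1661]
hole top 0.0757 [0.6065 0.1445] scene [0.6112 0.1446] win [0.5696 0.1651] [0.5732 0.1664]
dowel scene 0.057 [0.6091 0.1449] top [0.6072 0.1455]
dowel scene 0.059 [0.611  0.1451] top [0.607 0.145]
dowel scene 0.061 [0.6129 0.1454] top [0.6068 0.1446]
dowel scene 0.063 [0.6147 0.1457] top [0.6066 0.1441]
```

Request:
{"fn": "jog_arm", "kwargs": {"moves": [{"dx":0,"dy":0,"dz":2,"rx":0,"ry":0,"rz":0,"gripper":-1},{"dx":0,"dy":0,"dz":4,"rx":0,"ry":0,"rz":0,"gripper":-1},{"dx":0,"dy":0,"dz":6,"rx":0,"ry":0,"rz":0,"gripper":-1},{"dx":0,"dy":0,"dz":6,"rx":0,"ry":0,"rz":0,"gripper":-1}]}}

```text
t: 18.18
position: [0.5011, 0.175, 0.0472]
ee_rot: [[-0.99, 0.14, -0.002], [0.14, 0.99, -0.002], [0.002, -0.002, -1.0]]
ft_force: [0.5, -0.2, -0.7]
width: 0.0273
```

```bash
python3 -c "
from h import *
import cv2
force(2)
snap('scene','s17.png');snap('top','t17.png');go([.5013,.175,.052],-8)
a=cv2.imread('pics/s17.png');cv2.imwrite('pics/c17.png',cv2.resize(a[225:305,380:480],None,fx=7,fy=7,interpolation=cv2.INTER_CUBIC))
a=cv2.imread('pics/t17.png');cv2.imwrite('pics/c18.png',cv2.resize(a[215:305,185:250],None,fx=6,fy=6,interpolation=cv2.INTER_CUBIC))"
```

```text
t 18.27 F [-0.33  0.13 -0.77] fz [-1.26 -0.28] p [0.5012 0.175  0.0474] z [0.04728 0.04737]
t 18.375 d [-0.1 -0.  -4.6] r [-0.11 -0.08 -0.03] F [ 0.7  -0.55 -0.87] p [0.5012 0.175  0.0474] w 0.027613593142162208
```

View pics/c17.png

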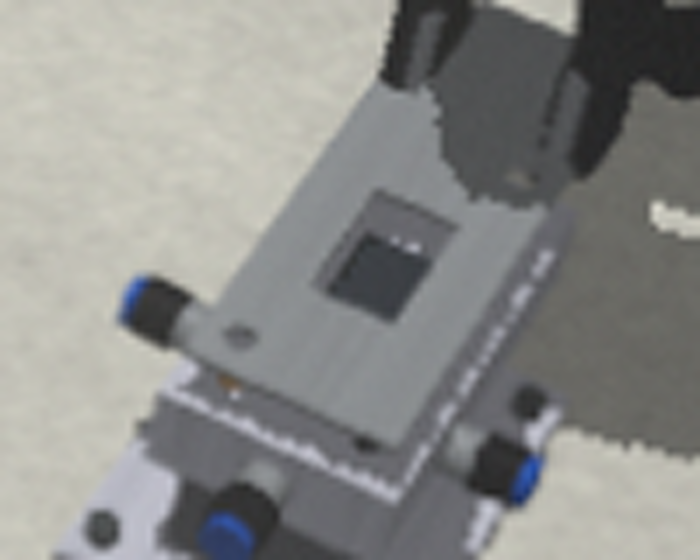

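View pics/c18.png

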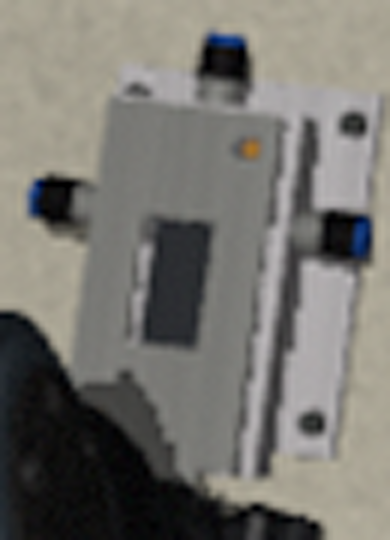

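Request:
{"fn": "jog_arm", "kwargs": {"moves": [{"dx":0,"dy":0,"dz":1,"rx":0,"ry":0,"rz":0,"gripper":-1},{"dx":0,"dy":0,"dz":2,"rx":0,"ry":0,"rz":0,"gripper":-1},{"dx":0,"dy":0,"dz":2,"rx":0,"ry":0,"rz":0,"gripper":-1}]}}

```text
t: 18.75
position: [0.5012, 0.175, 0.0453]
ee_rot: [[-0.99, 0.14, -0.002], [0.14, 0.99, -0.002], [0.002, -0.002, -1.0]]
ft_force: [-0.7, -0.2, -0.9]
width: 0.0271
```

Request:
{"fn": "jog_arm", "kwargs": {"moves": [{"dx":0,"dy":0,"dz":1,"rx":0,"ry":0,"rz":0,"gripper":-1},{"dx":0,"dy":0,"dz":2,"rx":0,"ry":0,"rz":0,"gripper":-1},{"dx":0,"dy":0,"dz":2,"rx":0,"ry":0,"rz":0,"gripper":-1}]}}

```text
t: 19.12
position: [0.5011, 0.1749, 0.0432]
ee_rot: [[-0.99, 0.14, -0.002], [0.14, 0.99, -0.002], [0.002, -0.002, -1.0]]
ft_force: [-0.7, 0.2, 0.0]
width: 0.0274
```

```bash
python3 -c "
from h import *
import cv2
force(3)
snap('scene','s19.png');snap('top','t19.png');go([.5013,.175,.04],-8)
a=cv2.imread('pics/s19.png');b=cv2.resize(a[225:305,390:470],None,fx=6,fy=6,interpolation=cv2.INTER_CUBIC)
a=cv2.imread('pics/t19.png');c=cv2.resize(a[215:295,190:240],None,fx=6,fy=6,interpolation=cv2.INTER_CUBIC)
cv2.imwrite('pics/c19.png',np.hstack([b,c]))"
```

```text
t 19.27 F [-0.35  0.01 -0.39] fz [ 0.89 -1.06 -1.01] p [0.5012 0.175  0.0434] z [0.04327 0.0433  0.04336]
t 19.375 d [-0.1  0.   3.4] r [-0.11 -0.09 -0.03] F [ 0.09 -0.85 -1.27] p [0.5012 0.175  0.0434] w 0.027845132969123925
```

View pics/c19.png

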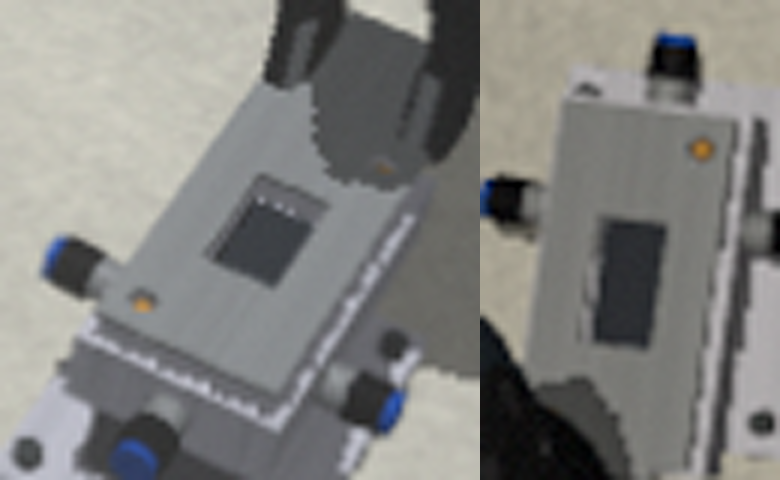

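Request:
{"fn": "jog_arm", "kwargs": {"moves": [{"dx":0,"dy":0,"dz":1,"rx":0,"ry":0,"rz":0,"gripper":-1},{"dx":0,"dy":0,"dz":2,"rx":0,"ry":0,"rz":0,"gripper":-1},{"dx":0,"dy":0,"dz":2,"rx":0,"ry":0,"rz":0,"gripper":-1}]}}

```text
t: 19.75
position: [0.5011, 0.175, 0.0413]
ee_rot: [[-0.99, 0.14, -0.002], [0.14, 0.99, -0.002], [0.002, -0.002, -1.0]]
ft_force: [0.3, 0.9, -0.4]
width: 0.0275
```

```bash
python3 -c "
from h import *
import cv2
force(3)
snap('scene','s20.png');snap('top','t20.png');go([.5013,.175,.04],-8)
a=cv2.imread('pics/s20.png');b=cv2.resize(a[225:305,390:470],None,fx=6,fy=6,interpolation=cv2.INTER_CUBIC)
a=cv2.imread('pics/t20.png');c=cv2.resize(a[215:295,190:240],None,fx=6,fy=6,interpolation=cv2.INTER_CUBIC)
cv2.imwrite('pics/c20.png',np.hstack([b,c]))"
```

```text
t 19.9 F [ 0.14 -0.68 -1.12] fz [-0.64 -1.99 -0.72] p [0.5012 0.175  0.0414] z [0.04131 0.04133 0.04137]
t 20.0 d [-0.1  0.   1.4] r [-0.12 -0.09 -0.02] F [-0.3   1.23 -0.86] p [0.5012 0.175  0.0414] w 0.02731707341793363
```

View pics/c20.png

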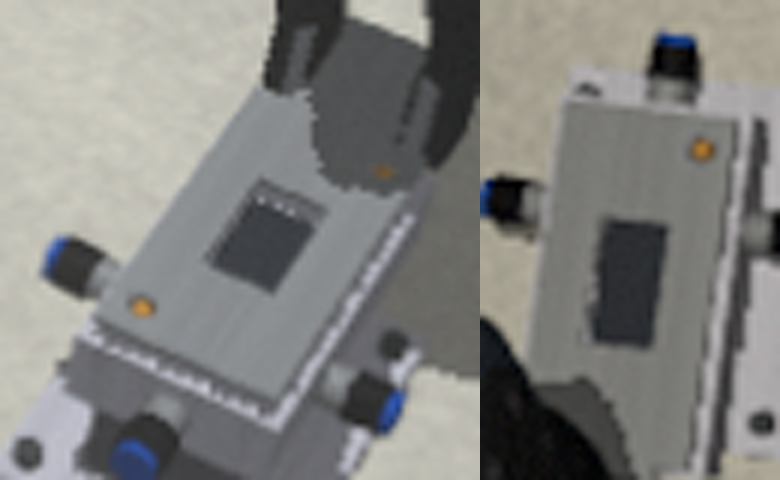

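Both dowels have entered the holes with no contact force. I'll keep lowering in small steps.

Request:
{"fn": "jog_arm", "kwargs": {"moves": [{"dx":0,"dy":0,"dz":1,"rx":0,"ry":0,"rz":0,"gripper":-1},{"dx":0,"dy":0,"dz":2,"rx":0,"ry":0,"rz":0,"gripper":-1},{"dx":0,"dy":0,"dz":2,"rx":0,"ry":0,"rz":0,"gripper":-1}]}}

```text
t: 20.38
position: [0.5011, 0.175, 0.0393]
ee_rot: [[-0.99, 0.14, -0.002], [0.14, 0.99, -0.002], [0.002, -0.002, -1.0]]
ft_force: [-1.0, 1.0, -0.6]
width: 0.0278
```

```bash
python3 -c "
from h import *
force(4)"
```

```text
t 20.57 F [ 0.31 -0.26 -0.48] fz [-0.24 -0.2  -0.72 -0.76] p [0.5012 0.175  0.0394] z [0.03929 0.03934 0.03937 0.0394 ]
```

Request:
{"fn": "jog_arm", "kwargs": {"moves": [{"dx":0,"dy":0,"dz":0.7,"rx":0,"ry":0,"rz":0,"gripper":-1},{"dx":0,"dy":0,"dz":1.2,"rx":0,"ry":0,"rz":0,"gripper":-1},{"dx":0,"dy":0,"dz":1.2,"rx":0,"ry":0,"rz":0,"gripper":-1}]}}

```text
t: 20.95
position: [0.5012, 0.175, 0.0381]
ee_rot: [[-0.99, 0.14, -0.002], [0.14, 0.99, -0.002], [0.002, -0.002, -1.0]]
ft_force: [0.3, -0.1, -0.6]
width: 0.0276
```

```bash
python3 -c "
from h import *
force(4)
snap('scene','s21.png');snap('top','t21.png')
a=cv2.imread('pics/s21.png');b=cv2.resize(a[225:305,390:470],None,fx=6,fy=6,interpolation=cv2.INTER_CUBIC)
a=cv2.imread('pics/t21.png');c=cv2.resize(a[215:295,190:240],None,fx=6,fy=6,interpolation=cv2.INTER_CUBIC)
cv2.imwrite('pics/c21.png',np.hstack([b,c]))"
```

```text
t 21.15 F [-0.25 -0.02 -0.86] fz [-0.69 -0.76 -1.75 -0.25] p [0.5012 0.175  0.0382] z [0.03815 0.03817 0.03819 0.03822]
```

View pics/c21.png

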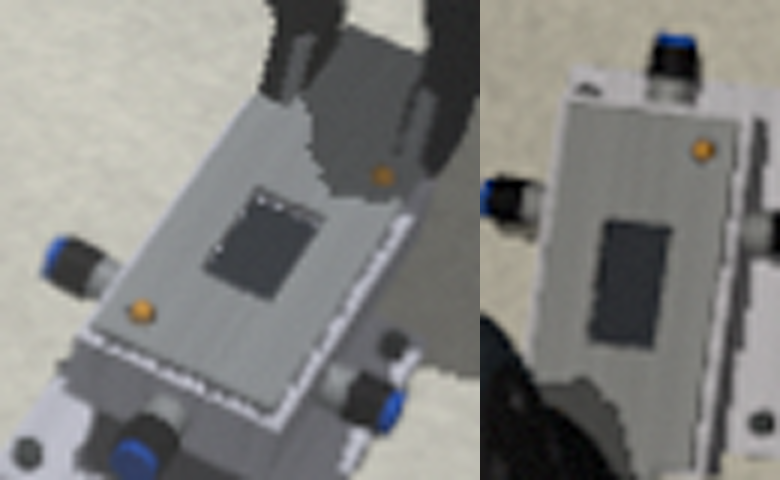

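Request:
{"fn": "jog_arm", "kwargs": {"moves": [{"dx":0,"dy":0,"dz":0.6,"rx":0,"ry":0,"rz":0,"gripper":-1},{"dx":0,"dy":0,"dz":1.2,"rx":0,"ry":0,"rz":0,"gripper":-1},{"dx":0,"dy":0,"dz":1.2,"rx":0,"ry":0,"rz":0,"gripper":-1}]}}

```text
t: 21.62
position: [0.5012, 0.175, 0.0369]
ee_rot: [[-0.99, 0.14, -0.002], [0.14, 0.99, -0.002], [0.002, -0.002, -1.0]]
ft_force: [0.2, -0.4, -0.8]
width: 0.0275
```

```bash
python3 -c "
from h import *
force(4)"
```

```text
t 21.82 F [ 0.12 -0.12 -0.98] fz [-0.95 -1.33 -0.56 -1.07] p [0.5012 0.175  0.037 ] z [0.03696 0.03698 0.03697 0.03701]
```

Request:
{"fn": "jog_arm", "kwargs": {"moves": [{"dx":0,"dy":0,"dz":0.6,"rx":0,"ry":0,"rz":0,"gripper":-1},{"dx":0,"dy":0,"dz":1.2,"rx":0,"ry":0,"rz":0,"gripper":-1},{"dx":0,"dy":0,"dz":1.2,"rx":0,"ry":0,"rz":0,"gripper":-1}]}}

```text
t: 22.2
position: [0.5013, 0.175, 0.0358]
ee_rot: [[-0.99, 0.14, -0.002], [0.14, 0.99, -0.002], [0.001, -0.002, -1.0]]
ft_force: [0.1, 1.0, 0.0]
width: 0.0274
```

```bash
python3 -c "
from h import *
force(4)
snap('scene','s22.png');snap('top','t22.png')
a=cv2.imread('pics/s22.png');b=cv2.resize(a[225:305,390:470],None,fx=6,fy=6,interpolation=cv2.INTER_CUBIC)
a=cv2.imread('pics/t22.png');c=cv2.resize(a[215:295,190:240],None,fx=6,fy=6,interpolation=cv2.INTER_CUBIC)
cv2.imwrite('pics/c22.png',np.hstack([b,c]))"
```

```text
t 22.4 F [ 0.32  0.42 -0.15] fz [-0.27 -0.29 -0.55  0.5 ] p [0.5013 0.175  0.0358] z [0.03579 0.03579 0.03582 0.03581]
```

View pics/c22.png

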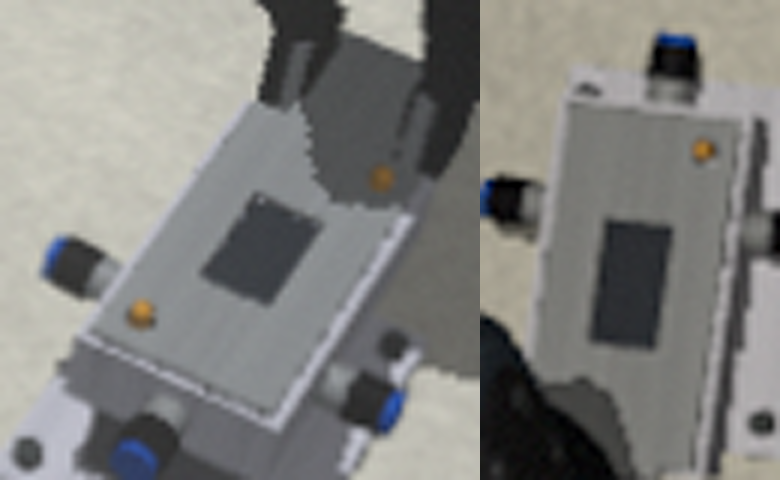

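Request:
{"fn": "jog_arm", "kwargs": {"moves": [{"dx":0,"dy":0,"dz":0.4,"rx":0,"ry":0,"rz":0,"gripper":-1},{"dx":0,"dy":0,"dz":0.8,"rx":0,"ry":0,"rz":0,"gripper":-1},{"dx":0,"dy":0,"dz":0.8,"rx":0,"ry":0,"rz":0,"gripper":-1}]}}

```text
t: 22.88
position: [0.5013, 0.175, 0.0352]
ee_rot: [[-0.99, 0.14, -0.002], [0.14, 0.99, -0.002], [0.001, -0.002, -1.0]]
ft_force: [0.5, 0.0, 2.0]
width: 0.0273
```

```bash
python3 -c "
from h import *
force(4)"
```

```text
t 23.07 F [-0.28 -0.22  1.91] fz [2.46 1.66 1.65 1.87] p [0.5013 0.175  0.0352] z [0.03516 0.03519 0.03518 0.03515]
```

Request:
{"fn": "jog_arm", "kwargs": {"moves": [{"dx":0,"dy":0,"dz":0.5,"rx":0,"ry":0,"rz":0,"gripper":-1},{"dx":0,"dy":0,"dz":1.0,"rx":0,"ry":0,"rz":0,"gripper":-1},{"dx":0,"dy":0,"dz":1.0,"rx":0,"ry":0,"rz":0,"gripper":-1}]}}

```text
t: 23.45
position: [0.5013, 0.175, 0.0346]
ee_rot: [[-0.99, 0.139, -0.001], [0.139, 0.99, -0.002], [0.001, -0.002, -1.0]]
ft_force: [-0.8, 0.2, 6.3]
width: 0.0277
```

```bash
python3 -c "
from h import *
force(4)
snap('scene','s23.png');snap('wrist','w23.png')
a=cv2.imread('pics/s23.png');b=cv2.resize(a[225:305,380:470],None,fx=7,fy=7,interpolation=cv2.INTER_CUBIC)
cv2.imwrite('pics/c23.png',b)"
```

```text
t 23.65 F [-1.21 -0.31  6.55] fz [6.34 6.68 7.09 6.08] p [0.5013 0.175  0.0346] z [0.03464 0.03462 0.03463 0.03463]
```

View pics/c23.png

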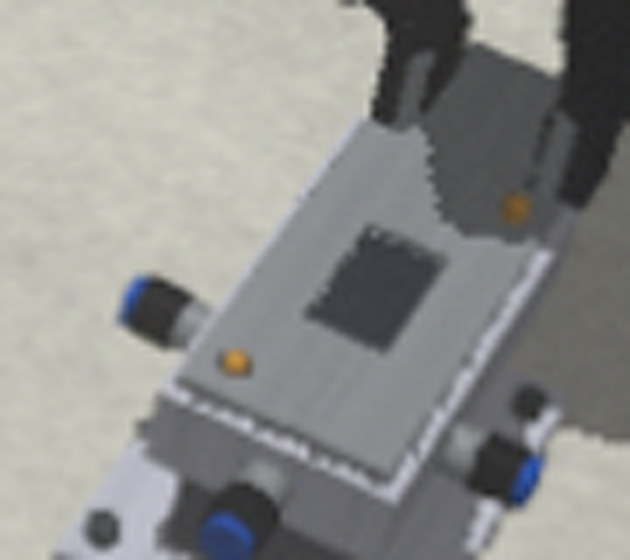

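Request:
{"fn": "jog_arm", "kwargs": {"moves": [{"dx":0,"dy":0,"dz":0,"rx":0,"ry":0,"rz":0,"gripper":-1},{"dx":0,"dy":0,"dz":0,"rx":0,"ry":0,"rz":0,"gripper":0},{"dx":0,"dy":0,"dz":0,"rx":0,"ry":0,"rz":0,"gripper":0.2},{"dx":0,"dy":0,"dz":0,"rx":0,"ry":0,"rz":0,"gripper":0.4},{"dx":0,"dy":0,"dz":0,"rx":0,"ry":0,"rz":0,"gripper":0.4}], "newtons": 20}}

```text
t: 24.38
position: [0.5013, 0.175, 0.0345]
ee_rot: [[-0.99, 0.14, -0.001], [0.14, 0.99, -0.002], [0.001, -0.002, -1.0]]
ft_force: [0.7, 1.1, -0.1]
width: 0.0597
```

```bash
python3 -c "
from h import *
force(3);print(sensors.get_obs()['width'])
snap('scene','s24.png');snap('wrist','w24.png')
a=cv2.imread('pics/s24.png');b=cv2.resize(a[225:305,380:470],None,fx=7,fy=7,interpolation=cv2.INTER_CUBIC)
cv2.imwrite('pics/c24.png',b)"
```

```text
t 24.52 F [ 0.1  -0.08  0.29] fz [ 0.46  0.97 -0.54] p [0.5013 0.175  0.0346] z [0.03451 0.03455 0.03457]
0.05968405917287373
```

View pics/c24.png

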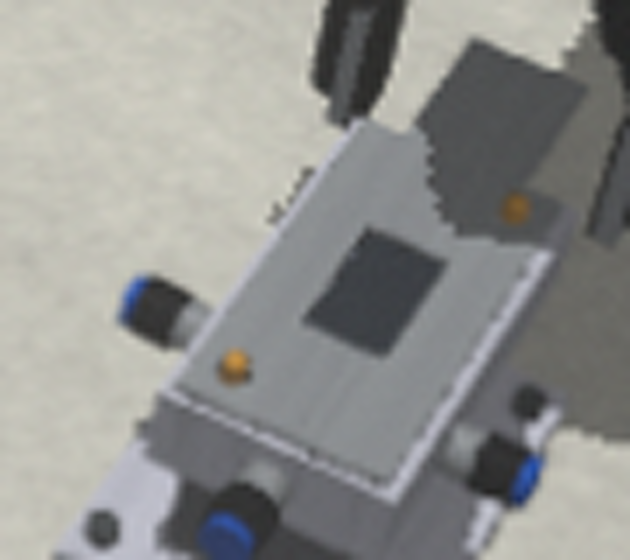

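View pics/w24.png

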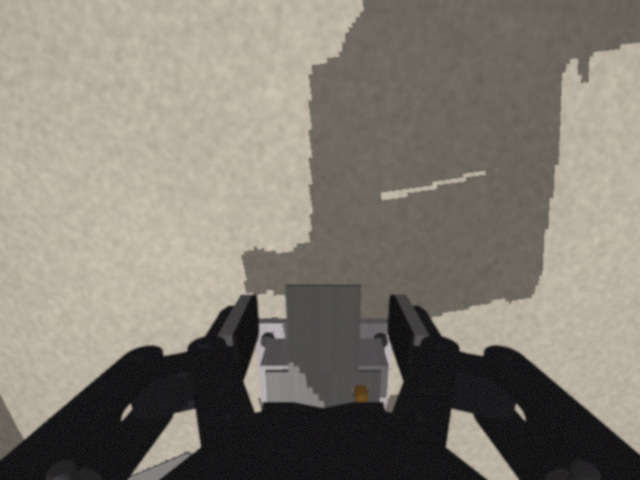

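Request:
{"fn": "jog_arm", "kwargs": {"moves": [{"dx":0,"dy":0,"dz":-10,"rx":0,"ry":0,"rz":0,"gripper":0.4},{"dx":0,"dy":0,"dz":-30,"rx":0,"ry":0,"rz":0,"gripper":0.4},{"dx":0,"dy":0,"dz":-70,"rx":0,"ry":0,"rz":0,"gripper":0.4},{"dx":0,"dy":0,"dz":-120,"rx":0,"ry":0,"rz":0,"gripper":0.4},{"dx":0,"dy":0,"dz":-120,"rx":0,"ry":0,"rz":0,"gripper":0.4}]}}

```text
t: 25.25
position: [0.5043, 0.1757, 0.159]
ee_rot: [[-0.99, 0.139, 0.009], [0.139, 0.99, -0.0], [-0.008, 0.001, -1.0]]
ft_force: [-0.4, 0.1, -1.2]
width: 0.0592
```

Request:
{"fn": "jog_arm", "kwargs": {"moves": [{"dx":-50,"dy":0,"dz":0,"rx":0,"ry":0,"rz":0,"gripper":0.4},{"dx":-100,"dy":0,"dz":0,"rx":0,"ry":0,"rz":0,"gripper":0.4},{"dx":-105,"dy":0,"dz":0,"rx":0,"ry":0,"rz":0,"gripper":0.4},{"dx":-105,"dy":0,"dz":0,"rx":0,"ry":0,"rz":0,"gripper":0.4},{"dx":-105,"dy":0,"dz":0,"rx":0,"ry":0,"rz":0,"gripper":0.4}]}}

```text
t: 25.88
position: [0.6062, 0.1613, 0.1592]
ee_rot: [[-0.99, 0.139, 0.005], [0.139, 0.99, -0.001], [-0.005, 0.0, -1.0]]
ft_force: [-0.3, 0.4, 0.1]
width: 0.0601
```

```bash
python3 -c "
from h import *
snap('scene','s25.png');snap('wrist','w25.png');go([.6056,.162,.16],-8)
a=cv2.imread('pics/s25.png');b=cv2.resize(a[220:320,370:480],None,fx=6,fy=6,interpolation=cv2.INTER_CUBIC)
cv2.imwrite('pics/c25.png',b)
a=cv2.imread('pics/w25.png');b=cv2.resize(a[40:280,240:400],None,fx=2.5,fy=2.5,interpolation=cv2.INTER_CUBIC)
cv2.imwrite('pics/c26.png',b)"
```

```text
t 25.975 d [ 1.3  0.4 -0.3] r [0.02 0.39 0.03] F [-1.4  -0.04  0.51] p [0.6068 0.1614 0.1597] w 0.059678630582970044
```

View pics/c25.png

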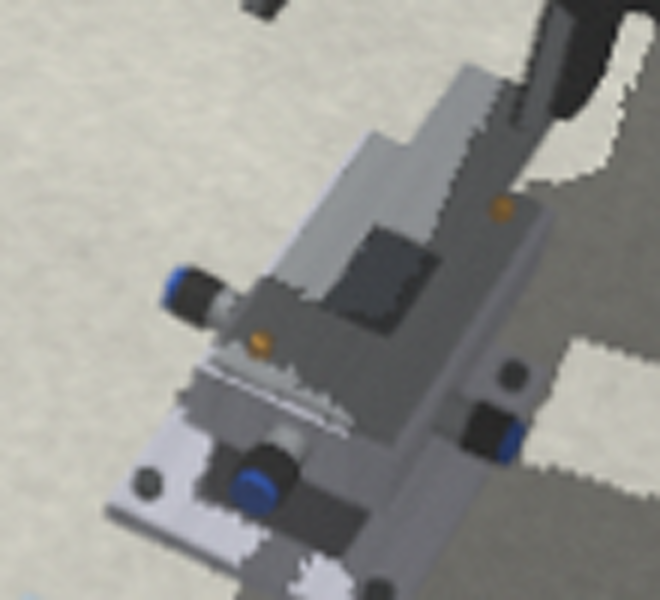

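View pics/c26.png

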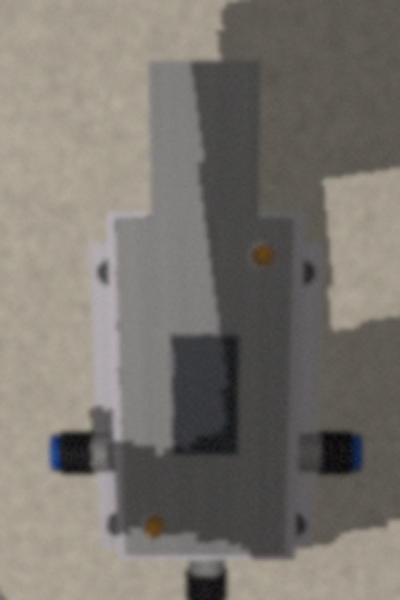

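View pics/s25.png

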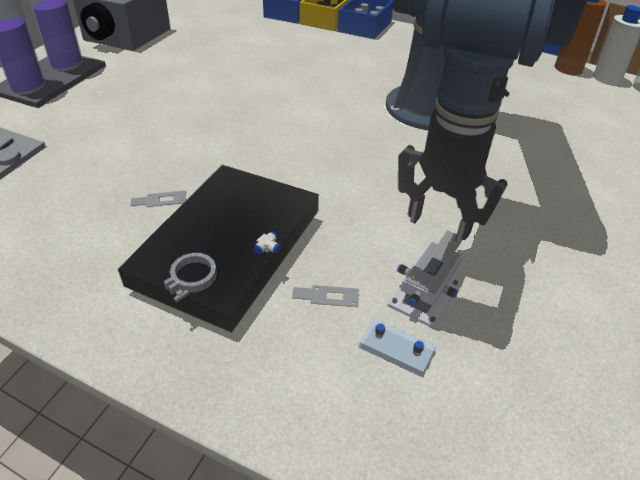

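```bash
python3 -c "
from h import *
c=np.array([.5696,.1657]);a=np.radians(-8);R=np.array([[np.cos(a),-np.sin(a)],[np.sin(a),np.cos(a)]])
L=[(-90,15),(-90,-15),(-50,25),(-50,-25),(50,25),(50,-25),(-18,10),(-18,-10),(18,10),(18,-10)]
for f,ox,oy,s,n in(('s25',370,220,6,'c25'),('w25',240,40,2.5,'c26')):
  im=cv2.imread('pics/%s.png'%n)
  for z,col in((.057,(0,0,255)),(.060,(0,255,0))):
    P=np.array([[*(c+R@np.array(l)/1000),z] for l in L]);q=(w2pix(f,P)-[ox,oy]+.5)*s-.5
    for p in q: cv2.circle(im,tuple(int(v) for v in p.round()),2,col,-1)
  cv2.imwrite('pics/p%s.png'%n,im)
"
```

```text
(no output)
```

View pics/pc25.png

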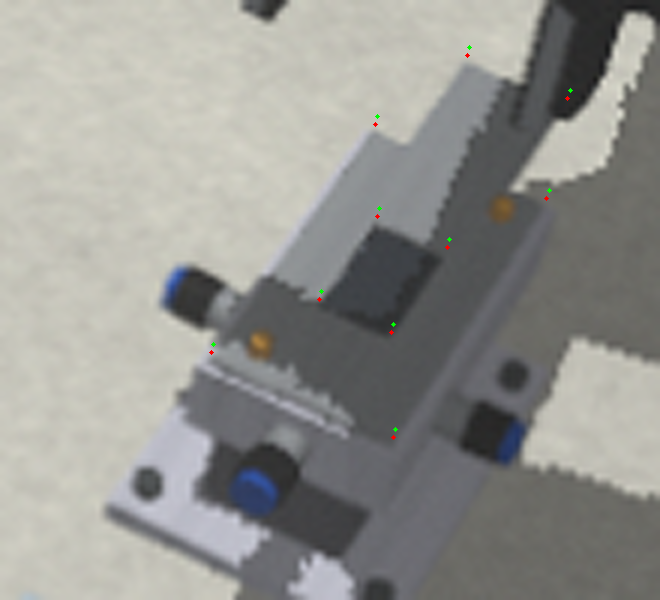

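View pics/pc26.png

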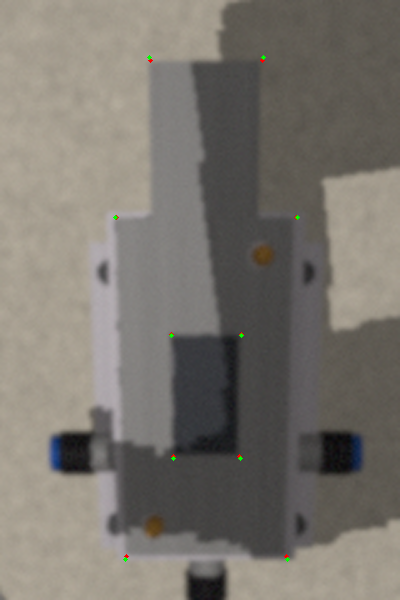

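```bash
python3 -c "
from h import *
print(manip.close_job())"
```

```text
the job is handed in; nothing more can be done
None
```

I slid the shim about 82 mm under roughly 5–6 N until its whole tab hung over the granite's front edge. I then pinched the tab by its sides, lifted the shim and lowered it over both dowels of the flow cell base. After letting go I backed the arm off and handed the job in at about 26 s; it reports no verdict.

**Last checks**
- **Seating:** both dowels show through their holes and the tab points towards the robot. The frame sits evenly on the base, and the wrist view matches the predicted seated outline to about 1 mm.
- **Seating force:** about 7 N on the wrist sensor at most.
- **Release:** the gripper was opened to 60 mm and the wrist force went back to about zero.
- **Other parts:** the clamp ring, tee and cover look unmoved in the scene picture.

**What disagreed**
- **Contact height:** closed fingertips touched the shim at a TCP height of 62 mm, where 57 mm was expected. I therefore went by force rather than height.
- **First press:** it touched down earlier than planned and briefly read 11 N with the shim standing still, though the fingers crept about 0.5 mm. I eased it to about 6 N before sliding.
- **Sliding force:** a few single noisy readings between slides reached about 7.4 N, below the 8 N limit. Averages stayed at 6.1 N or less.
- **Scene camera:** its outline was off by 1–1.5 px, slightly more at the tab than at the rear. I put this down to calibration, but a small tilt was not measured separately.

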